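# Set the press depth and press the pendant studs home

## Task

Set up the little green setting press and press the brass studs with it: swing the red lever of the lock ring to loosen it, turn the round adjuster knob until its red line stands at the brass index line on the press arm, then swing the lever back until the lock ring is tight again. Stand every pendant body, stud up, in a pocket of the sliding tray, push the tray in as far as it goes, press the black plunger head down to its stop and let it spring up, and pull the tray fully out again with the pendants still in their pockets. Never force the adjuster while the lock ring is tight, press the studs with the press only, never with the gripper, and leave the bottle, the reel and the blue dish where they stand.

Things in the scene. Friction and masses are not known exactly. Their poses are not given: they have to be found in the camera images.
- press: green press fixed on the board. Origin on the board below the press axis; x to its back (column), z up. Base x -183..79, y +-46 mm, 40 thick; arm x -34..78, y +-28, z 96..118 mm. On the axis above the arm: lock ring (diameter 47, z 119..129), adjuster knob, plunger head. Brass index line on the arm at the -x side. The tray slides along x. Under the arm a 104 x 34 mm pressing plate.
- lock_ring (a joint): lock ring in rad: 0 = tight (lever along the press's -y), grows anticlockwise seen from above (lever swings to the press's +x, the back) to 1.15 = fully loose. Loose: beyond 0.8; tight: below 0.1. Stays where left; about 4 N at the red grip moves it. Turn the adjuster only while the ring is loose (beyond 0.5); forcing it while the ring is tight is a fault.
- lock_grip (a point): middle of the part to grip on the red upright grip at the lever's end: a round post 15 mm in diameter, 68 mm from the press axis, its top 9 mm above this point; it turns with the lock ring about the press axis.
- adjuster (a joint): adjuster in rad: 0 = its red line at the brass index line; positive is clockwise seen from above. Starts 1.2 to 2.2 rad anticlockwise of the index (negative), so turn it clockwise; limits -3.0 and 0.5. It sinks 2 mm per rad clockwise, and plunger and stop sink with it. Friction 0.08 N m.
- adjuster_grip (a point): centre of the adjuster knob, on the press axis, half-way up: knurled aluminium, 44 mm in diameter, 18 mm high (9 mm above and below), red line on top and side. Above it stands the plunger head (25 mm in diameter), its top 36 mm above this point. The -x axis of this point points along the red line.
- plunger (a joint): travel of the spring plunger in m: 0 = up, 0.014 = down at its stop. The spring takes 4 N at the start and 7.5 N at the stop; each proud stud under the plate adds about 3 N. It springs back when let go.
- plunger_top (a point): centre of the top of the black round plunger head, 25 mm in diameter; press it straight down. It moves with the plunger and adjuster.
- tray (a joint): travel of the sliding tray in m: 0 = fully out (pockets free from above), 0.112 = fully in under the pressing plate (moves along the press's +x). Friction 1.2 N; stays where it is left.
- tray_handle (a point): grip point on the tray's black upright post at its front end: round, 15 mm in diameter, top 13 mm above this point, foot 55 mm below it. It moves with the tray.
- pocket_1 (a point): centre of the floor of a tray pocket (34 mm along the row, 38 mm across, walls 7 mm high and 4 mm thick; three pockets in a row 38 mm apart along the press's x; floor 45.5 mm above the board); it moves with the tray. One pendant per pocket, any pendant in any pocket.
- pocket_2 (a point): centre of the floor of a tray pocket (34 mm along the row, 38 mm across, walls 7 mm high and 4 mm thick; three pockets in a row 38 mm apart along the press's x; floor 45.5 mm above the board); it moves with the tray. One pendant per pocket, any pendant in any pocket.
- pocket_3 (a point): centre of the floor of a tray pocket (34 mm along the row, 38 mm across, walls 7 mm high and 4 mm thick; three pockets in a row 38 mm apart along the press's x; floor 45.5 mm above the board); it moves with the tray. One pendant per pocket, any pendant in any pocket.
- pendant_1_mid (a point): centre (half-way up) of a loose round steel pendant body, 30 mm in diameter, 16 mm high, 70 g; a brass stud 12 mm in diameter stands on its top, 8 mm proud before pressing. z is up along its axis. May be absent.
- stud_1 (a joint): how far the stud of pendant 1 has been pressed in, in m: 0 = 8 mm proud; about 0.0045 when pressed by the plunger at its stop with the adjuster at its index and the lock ring tight; 0.007 at most. It stays where it is pressed; 3 N moves it. May be absent.
- pendant_2_mid (a point): centre (half-way up) of a loose round steel pendant body, 30 mm in diameter, 16 mm high, 70 g; a brass stud 12 mm in diameter stands on its top, 8 mm proud before pressing. z is up along its axis. May be absent.
- stud_2 (a joint): how far the stud of pendant 2 has been pressed in, in m: 0 = 8 mm proud; about 0.0045 when pressed by the plunger at its stop with the adjuster at its index and the lock ring tight; 0.007 at most. It stays where it is pressed; 3 N moves it. May be absent.
- pendant_3_mid (a point): centre (half-way up) of a loose round steel pendant body, 30 mm in diameter, 16 mm high, 70 g; a brass stud 12 mm in diameter stands on its top, 8 mm proud before pressing. z is up along its axis. May be absent.
- stud_3 (a joint): how far the stud of pendant 3 has been pressed in, in m: 0 = 8 mm proud; about 0.0045 when pressed by the plunger at its stop with the adjuster at its index and the lock ring tight; 0.007 at most. It stays where it is pressed; 3 N moves it. May be absent.
- green_cap_bottle: small white bottle with a green cap, 25 mm in diameter, 58 mm high; origin at the centre of its underside. A bystander: leave alone.
- reel: brown wooden thread reel standing upright, 34 mm in diameter, 54 mm high; origin at the centre of its underside. A bystander: leave alone.
- blue_dish: small blue open dish, 37 mm in diameter, 22 mm high; origin at the centre of its underside. A bystander: leave alone.
There are look-alikes about, which are no part of the job. What is shaped like the part that bears pendant_1_mid but orange is not meant.

How it is judged:
By the outcome, as a careful person would: the job done as asked, in the order asked, and still so for the second after the job is handed in, with the robot touching nothing.
Of pendant_1, pendant_2, pendant_3 only 2 to 3 are there at a start; the rules pass over those that are not, and their reading is None.
At some moment in a run one of pendant_1, pendant_2, pendant_3 may be knocked a few centimetres aside while the robot is not near it.
Once in a run the grip may slacken for a moment while it holds something.
It also fails if it takes over 210 s, if anything falls off the work surface, if the arm or the gripper's body presses on something with over 40 N, if the wrist force passes 120 N, or if a joint passes its speed limit or range.

## Robot

A 6-joint arm with a two-finger parallel gripper is mounted at the origin on a cart in front of the work surface, level with it; the furniture and walls round the work are solid. World frame = base frame: x ahead of the robot, y to its left, z up, the work surface at z = 0. Lengths are in mm, angles in degrees, forces in N, time in s.
With the tool pointing down it reaches from about 250 to 775 mm from the base axis. Payload 8.9 kg.
Tool frame: the origin (TCP) lies midway between the tips of the shut fingers; the grasp point (between the pads) lies 19 mm behind it (grip_point_offset is the z of the grasp point in the tool frame, in mm); z points along the fingers, y is the line along which they close (so a half turn about z gives the same grasp; the last joint's range is limited). The gripper opens to 85 mm and grips with 20 to 120 N. Pads are 22 mm wide; open, the fingers measure 114 mm over their backs; the gripper's body (76 mm by 85 mm) begins 54 mm behind the grasp point. The pads swing forward as they close: fully open they stand 13 mm farther back than shut.
Start: joints at [66.217, 16.656, -8.789, 64.555, 0, 82.019], TCP at [142.96, 505.159, 231.305] pointing down, gripper open.
Joint ranges: [-144.48, 144.48], [-52.06, 99.96], [-74.48, 78.29], [-112.23, 115.85], [-86.99, 84.42], [-180, 180]. Speed limits (degrees/s): [127.2, 127.2, 159.86, 180, 180, 180].

## Interface

Orientations are given as [roll, pitch, yaw] about the fixed x, y, z axes, in that order (R = Rz(yaw) Ry(pitch) Rx(roll)).
In Python, from station import * gives the robot as it stands.
- The arm moves only by the tool arm_command, never from a script. Its argument "motion" is text: rows parted by semicolons, each of 7 numbers parted by spaces: the shift along the tool's x, y, z in cm, then the turn, a rotation vector about the tool's x, y, z in rad, then the closure, from -1 (fully open) to 1 (shut). A call has 1 to 8 rows; each row shifts and turns the commanded pose from where the row before left it, along the tool's axes as they then stand; what a row does not reach is not made up. A row lasts 1/12 s, in which the tool goes at most 41.7 mm and 7.16 degrees, less where a joint would pass 70% of its speed; a pose out of reach is approached as far as the arm can. A call is refused whole if a number of a shift passes 4.17 or a number of a turn 0.125, either way. A call with a gripper value outside its range is refused whole. The fingers move at their own pace and stop on an object; "grip_force" is the grip in N (left out, the last holds). Time passes only in rows, so rows that do not move let the fingers close. It gives the time, the measured TCP pose, the force, the opening and the grip force at its end, in the units of the state.
- get_state(): the state, without advancing time (a new reading comes with each control period).
- get_image(name): name is "side" or "top"; returns (picture, depth): 400x640x3 uint8, red, green, blue; 400x640 float32, mm along the optical axis (not along the pixel's ray), 0 where there is no reading.
- camera_info(name): a dict with "mtx" (3x3 intrinsics, pixels), "D" ([k1, k2, p1, p2, k3] as OpenCV has them; the pictures are not rectified), "position" and "attitude" of the camera in the world. Camera axes: x right, y up, looking along -z (the intrinsics and any distortion apply to the point x, -y, -z); pixel columns grow to the right and rows downward; lengths in mm; the calibration is good to about 2 mm. A picture is of the moment at which its call begins. camera_info takes no time and is no camera call.
- hand_in(): hands the job in; it is judged then, once.
The state is a dict: "clock": time; "joints": joint angles; "joint_velocities": joint speeds; "effort": joint torques, N m; "eef_pos": TCP position; "eef_rot": TCP orientation; "wrist_force": force on the tool from outside, world axes, zero at the start; "torque": the same for the moment, N m; "width": opening from 0.0 (shut) to 1.0 (fully open); "gripper_force": force on a finger pad.
Only numpy, scipy, OpenCV 4.12 (cv2) and the standard library are available. Lean on these libraries where they do the work, as an engineer would, in place of code of your own. Each camera call takes 0.05 s, during which the arm holds its last target. There are 200 camera calls.

## Working session

There is one attempt and no reset: what is moved stays moved. The work goes in short steps, Python scripts to look and compute and a tool call to move; the robot and the scene stay as the last step left them, time stands still between calls to the robot, and variables do not carry over. Pictures are saved under pics/ and viewed, at most 14 in all, crops included, and the job is handed in when it is done.

Besides the shell and the picture viewer there is one more tool, called by a JSON object that holds its "fn" and its "kwargs". arm_command: Moves the arm, as the interface text tells. Its arguments: {"type":"object","properties":{"motion":{"type":"string"},"grip_force":{"type":"number"}},"required":["motion"]}

```bash
ls; mkdir -p pics
cat > h.py <<'E'
from station import *
import numpy as np, cv2
from scipy.spatial.transform import Rotation as R
def snap(name,fn=None,crop=None,k=1):
    im,d=get_image(name)
    np.savez('last_%s.npz'%name,im=im,d=d)
    if fn:
        o=im[:,:,::-1]
        if crop: x0,y0,x1,y1=crop; o=o[y0:y1,x0:x1]
        o=cv2.resize(o,None,fx=k,fy=k,interpolation=cv2.INTER_CUBIC); cv2.imwrite('pics/'+fn,o)
    return im,d
def cam(name):
    c=camera_info(name); a=np.array(c['attitude'],float)
    Rm=a if a.shape==(3,3) else (R.from_euler('xyz',a,degrees=True).as_matrix() if a.size==3 else R.from_quat(a).as_matrix())
    return np.array(c['mtx'],float).reshape(3,3),np.array(c['D'],float),np.array(c['position'],float),Rm
def ray(name,u,v):
    K,D,p,Rm=cam(name)
    q=cv2.undistortPoints(np.array([[[u,v]]],float),K,D)[0,0]
    return p,Rm@np.array([q[0],-q[1],-1.])
def at_z(name,u,v,z):
    p,r=ray(name,u,v); return p+r*(z-p[2])/r[2]
def at_d(name,u,v,d):
    p,r=ray(name,u,v); return p+r*d
def proj(name,P):
    K,D,p,Rm=cam(name); P=np.atleast_2d(P); c=(P-p)@Rm; c=c*[1,-1,-1]
    return cv2.projectPoints(c,np.zeros(3),np.zeros(3),K,D)[0][:,0]
E
python3 - <<'E'
from h import *
print(get_state())
for n in('top','side'):
    print(camera_info(n)); snap(n,n+'0.png',k=1.25)
E
```

```text
pics
{'clock': 0.0, 'joints': array([ 6.62164095e+01,  1.66878791e+01, -8.82815235e+00,  6.45537877e+01,
        1.27407665e-03,  8.20200987e+01]), 'joint_velocities': array([-0.10613262, -0.05565244, -0.00280838,  0.02141228,  0.00494938,
        0.14631867]), 'effort': array([-3.75986070e-03, -5.37144256e+01,  3.31366217e+01,  1.59255270e-02,
       -6.04457127e-04,  6.46431772e-06]), 'eef_pos': array([142.79340412, 504.79139893, 230.76080425]), 'eef_rot': array([-1.79931034e+02, -1.09544294e-02,  1.64196303e+02]), 'wrist_force': array([-0.76646973,  0.23708742, -0.05997594]), 'torque': array([ 0.0085751 , -0.00792142, -0.03450898]), 'gripper_force': 0.0, 'width': 0.999351345127542}
{'mtx': array([[406.23600418,   0.        , 314.69525326],
       [  0.        , 406.23600418, 195.47352871],
       [  0.        ,   0.        ,   1.        ]]), 'D': array([0.03225187, 0.        , 0.        , 0.        , 0.        ]), 'position': array([ 319.14694888,    8.08423214, 1106.86035344]), 'attitude': array([ 12.41442858,   0.10215069, -99.25542166])}
{'mtx': array([[453.91178355,   0.        , 327.35578961],
       [  0.        , 453.91178355, 207.51612728],
       [  0.        ,   0.        ,   1.        ]]), 'D': array([-0.01164956,  0.        ,  0.        ,  0.        ,  0.        ]), 'position': array([ 187.9632665 , -748.20643185,  466.76417845]), 'attitude': array([ 66.71564939,  -0.57554736, -23.62644934])}
```

View pics/top0.png

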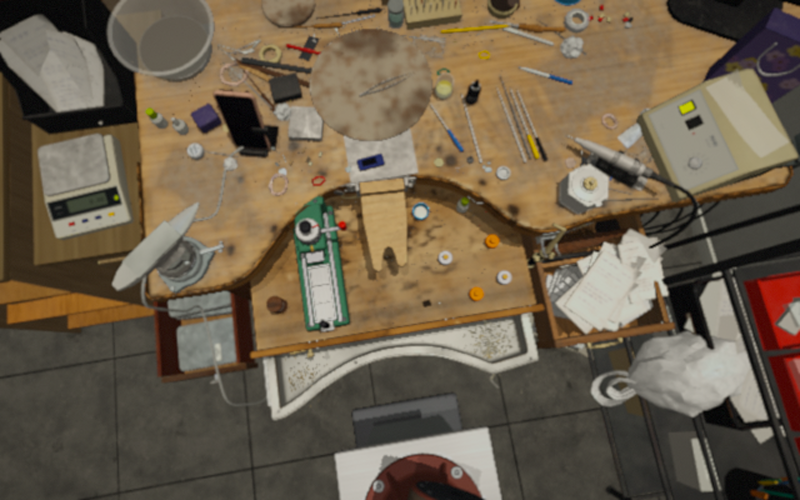

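View pics/side0.png

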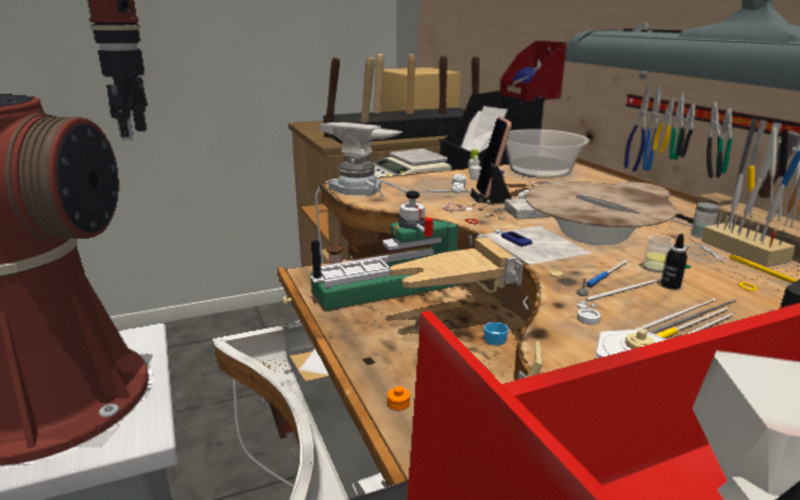

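Top view: press at display (320,265), steel bodies at (445,258) and (503,277), orange look-alikes at (491,241) and (476,293), dish (421,212), bottle (463,203), reel (277,305). I'm enlarging this area to confirm.

Run:
```python
from h import *
z=np.load('last_top.npz');o=z['im'][140:290,195:435,::-1]
cv2.imwrite('pics/c1.png',cv2.resize(o,(800,500),interpolation=cv2.INTER_CUBIC))
d=z['d']
for u,v in[(356,206),(402,222),(393,193),(381,235),(336,170),(245,183),(274,180),(260,225),(310,195),(262,259),(300,240)]:
    print(u,v,d[v,u],at_d('top',u,v,d[v,u]).round(1))
```

```text
356 206 1100.9053 [ 507.6 -134.    25.4]
402 222 1094.609 [ 445.2 -248.5   22.1]
393 193 1111.1489 [ 527.3 -240.6   22.8]
381 235 1086.0941 [ 419.7 -185.7   23.2]
336 170 1144.582 [ 621.8 -100.1    4.4]
245 183 954.257 [576.4 133.5 181.5]
274 180 986.10583 [580.7  67.2 152.1]
260 225 1072.3644 [495.1 127.5  43.1]
310 195 1029.6147 [541.  -14.2 101.6]
262 259 1017.8938 [403.4 129.8  78.8]
300 240 1106.8652 [ 4.439e+02  3.030e+01 -1.000e-01]
```

View pics/c1.png

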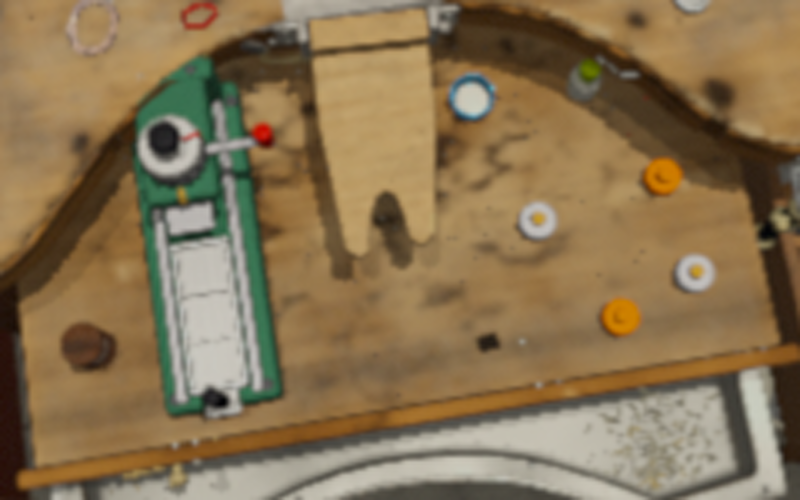

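Brass studs confirm the two real pendants at crop (538,220) and (695,272); the bodies at (663,176) and (620,316) are orange, so they are look-alikes. No third pendant is visible. Next: depth-cloud measurements.

```bash
cat >> h.py <<'E'
def cloud(name,im,d):
    K,D,p,Rm=cam(name); v,u=np.mgrid[0:400,0:640]
    q=cv2.undistortPoints(np.stack([u,v],-1).reshape(-1,1,2).astype(float),K,D)[:,0]
    r=np.c_[q[:,0],-q[:,1],-np.ones(len(q))]
    return (p+(r*d.reshape(-1,1))@Rm.T).reshape(400,640,3)
def circ(P): return cv2.minEnclosingCircle(P[:,:2].astype(np.float32))
E
python3 - <<'E'
from h import *
z=np.load('last_top.npz');im=z['im'].astype(int);P=cloud('top',im,z['d'])
def rep(n,m): 
    Q=P[m]
    if len(Q)==0: print(n,'none');return
    print(n,len(Q),'mean',Q.mean(0).round(1),'med',np.median(Q,0).round(1),'circ',np.round(circ(Q)[0],1),round(circ(Q)[1],1))
X,Y,Z=P[...,0],P[...,1],P[...,2]
box=(X>540)&(X<620)&(Y>90)&(Y<180)
print(np.percentile(Z[box],[50,80,90,95,100]))
hd=box&(Z>168)&(Z<190); rep('head',hd)
rep('knob',box&(Z>145)&(Z<162))
r,g,b=im[...,0],im[...,1],im[...,2]
red=(r>120)&(g<60)&(b<60)&(X>530)&(X<640)&(Y>40)&(Y<160)
rep('grip',red&(Z>130)&(Y<95)); rep('redline',red&(Y>95))
h=(X>360)&(X<450)&(Y>80)&(Y<180)&(Z>60); rep('handle',h); rep('handletop',h&(Z>100)); print(np.sort(Z[h])[-20:].round())
gr=(g>1.5*r)&(g>b*1.1)&(Z>34)&(Z<46)&(Y>40)&(X>350)
Q=P[gr]; print('green',len(Q),cv2.minAreaRect(Q[:,:2].astype(np.float32)), np.median(Q[:,2]))
for n,c in(('p1',(509,-134)),('p2',(445,-248))):
    m=(np.hypot(X-c[0],Y-c[1])<25); rep(n+'body',m&(Z>9)&(Z<19)); rep(n+'stud',m&(Z>19)); rep(n+'all',m&(Z>9))
    print(at_z('top',*( (356.4,206) if n=='p1' else (403.5,221.6)),20).round(1))
for n,(u,v) in dict(head=(243.9,181.1)).items(): print(n,at_z('top',u,v,180).round(1))
print('index',at_z('top',195+181/3.333,140+194/3.333,118).round(1))
print('grip',at_z('top',195+263/3.333,140+133/3.333,153).round(1), 'htop',at_z('top',195+215/3.333,140+398/3.333,113).round(1))
print('corners',[at_z('top',195+a/3.333,140+c/3.333,40).round(1) for a,c in((170,414),(283,396))])
m=(Y>-350)&(Y<0)&(Z>10)&(X>350)&(X<640)
E
```

```text
[116.42989405 151.87467923 155.56435046 178.98755413 185.48889341]
head 86 mean [582.8 136.6 179.8] med [582.5 136.6 179.7] circ [583.8 137. ] 12.6
knob 187 mean [578.7 135.  153.4] med [576.2 132.3 153.6] circ [583.7 137.8] 23.3
grip 23 mean [582.5  68.4 152.3] med [582.6  68.6 152.4] circ [581.9  68.7] 6.6
redline none
handle 48 mean [402.6 134.7 102.9] med [402.3 134.3 112.1] circ [403.8 136.3] 7.4
handletop 35 mean [403.3 135.8 112.2] med [403.6 135.6 112.9] circ [403.6 136.6] 7.4
[113. 113. 113. 113. 113. 114. 114. 114. 114. 114. 114. 115. 115. 115.
 115. 115. 116. 116. 116. 118.]
green 610 ((529.72705078125, 135.77651977539062), (257.8343505859375, 89.53656768798828), 0.5974590182304382) 39.82664731095599
p1body 70 mean [ 508.7 -134.    15.7] med [ 507.7 -133.2   15.9] circ [ 509.8 -134.7] 14.6
p1stud 21 mean [ 512.1 -135.9   22.6] med [ 510.9 -135.1   22.4] circ [ 513.3 -137.5] 9.8
p1all 91 mean [ 509.5 -134.4   17.3] med [ 509.2 -134.    16.6] circ [ 509.8 -134.7] 14.6
[ 508.3 -135.8   20. ]
p2body 67 mean [ 446.7 -251.7   15.7] med [ 446.8 -250.6   16. ] circ [ 447.4 -252.1] 15.0
p2stud 30 mean [ 446.5 -252.    21.9] med [ 446.6 -251.8   21.1] circ [ 446.2 -251.3] 14.3
p2all 97 mean [ 446.7 -251.8   17.6] med [ 446.8 -251.4   16.6] circ [ 447.4 -252.1] 15.0
[ 445.8 -253.1   20. ]
head [581.8 135.7 180. ]
index [553.6 136.5 118. ]
grip [580.7  67.4 153. ] htop [400.6 131.8 113. ]
corners [array([400.1, 177. ,  40. ]), array([399.5,  88.5,  40. ])]
```

{"fn": "arm_command", "kwargs": {"motion": "0 0 0 0 0 0.12 -1;0 0 0 0 0 0.12 -1;0 0 0 0 0 0.12 -1;0 0 0 0 0 0.12 -1;0 0 0 0 0 0.12 -1;0 0 0 0 0 0.12 -1", "grip_force": 30}}

```text
clock: 0.6
eef_pos: [142.9, 504.9, 231.0]
eef_rot: [-180.0, 0.0, 122.6]
wrist_force: [0.2, -0.5, 0.1]
width: 0.997
gripper_force: 0.0
```

{"fn": "arm_command", "kwargs": {"motion": "0 0 0 0 0 0.12 -1;0 0 0 0 0 0.12 -1;0 0 0 0 0 0.12 -1;0 0 0 0 0 0.12 -1;0 0 0 0 0 0.095 -1"}}

```text
clock: 1.02
eef_pos: [142.8, 504.9, 230.9]
eef_rot: [-180.0, 0.0, 89.6]
wrist_force: [-0.7, 0.3, -0.0]
width: 1.004
gripper_force: 0.0
```

{"fn": "arm_command", "kwargs": {"motion": "-2.7 2.7 0 0 0 0 -1;-2.7 2.7 0 0 0 0 -1;-2.7 2.7 0 0 0 0 -1;-2.7 2.7 0 0 0 0 -1;-2.7 2.7 0 0 0 0 -1;-2.7 2.7 0 0 0 0 -1;-2.7 2.7 0 0 0 0 -1;-2.7 2.7 0 0 0 0 -1"}}

```text
clock: 1.68
eef_pos: [359.8, 287.5, 231.2]
eef_rot: [-180.0, 0.0, 90.0]
wrist_force: [0.2, 1.8, -0.1]
width: 1.002
gripper_force: 0.0
```

{"fn": "arm_command", "kwargs": {"motion": "-2.7 2.7 0 0 0 0 -1;-2.7 2.7 0 0 0 0 -1;-2.7 2.7 0 0 0 0 -1;-2.7 2.7 0 0 0 0 -1;-2.7 2.7 0 0 0 0 -1;-2.7 2.7 0 0 0 0 -1;-2.7 2.7 0 0 0 0 -1;0 0 0 0 0 0 -1"}}

```text
clock: 2.35
eef_pos: [552.0, 95.5, 230.5]
eef_rot: [179.9, 0.1, 89.7]
wrist_force: [-1.9, 0.2, 0.3]
width: 1.002
gripper_force: 0.0
```

{"fn": "arm_command", "kwargs": {"motion": "-2.7 3.1 0 0 0 0 -1;0 0 0 0 0 0 -1;0 0 0 0 0 0 -1"}}

```text
clock: 2.6
eef_pos: [579.6, 72.0, 230.4]
eef_rot: [-179.9, 0.0, 89.9]
wrist_force: [0.3, 0.4, -0.2]
width: 0.998
gripper_force: 0.0
```

Run:
```python
from h import *
snap('side','s1.png',crop=(230,90,470,270),k=3.3)
print(get_state()['eef_pos'])
```

```text
[578.77406928  72.80355743 230.63423146]
```

View pics/s1.png

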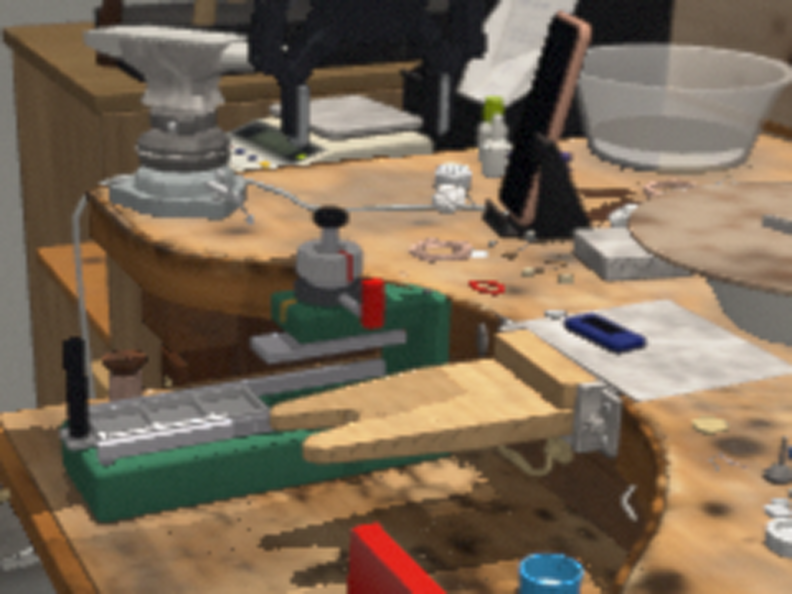

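Side view: the red post is at crop (372,303), lever just below it, and the red line on the knob at (350,262). The fingers are above the post, so I'm descending and gripping.

{"fn": "arm_command", "kwargs": {"motion": "-0.43 0.37 0 0 0 0 -1;0 0 3 0 0 0 -1;0 0 3 0 0 0 -1;0 0 2 0 0 0 -1;0 0 1.4 0 0 0 -1;0 0 0 0 0 0 -1"}}

```text
clock: 3.15
eef_pos: [580.2, 69.5, 134.6]
eef_rot: [-179.7, -0.0, 90.1]
wrist_force: [-1.4, -0.1, -1.5]
width: 1.004
gripper_force: 0.0
```

{"fn": "arm_command", "kwargs": {"motion": "0 0 0 0 0 0 0.8;0 0 0 0 0 0 0.8;0 0 0 0 0 0 0.8;0 0 0 0 0 0 0.8;0 0 0 0 0 0 0.8;0 0 0 0 0 0 0.8;0 0 0 0 0 0 0.8;0 0 0 0 0 0 0.8", "grip_force": 30}}

```text
clock: 3.82
eef_pos: [584.1, 68.8, 138.1]
eef_rot: [179.8, -0.0, 90.0]
wrist_force: [5.2, 0.6, 3.3]
width: 0.158
gripper_force: 29.6
```

{"fn": "arm_command", "kwargs": {"motion": "0.02 0.54 0 0 0 -0.08 0.8;0.02 0.54 0 0 0 -0.08 0.8;0.02 0.54 0 0 0 -0.08 0.8;0.02 0.54 0 0 0 -0.08 0.8;0.02 0.54 0 0 0 -0.08 0.8;0.02 0.54 0 0 0 -0.08 0.8;0.02 0.54 0 0 0 -0.08 0.8"}}

```text
clock: 4.4
eef_pos: [618.7, 78.6, 138.0]
eef_rot: [-180.0, 0.0, 122.3]
wrist_force: [-1.2, -1.9, 7.0]
width: 0.159
gripper_force: 30.1
```

{"fn": "arm_command", "kwargs": {"motion": "0.02 0.54 0 0 0 -0.08 0.8;0.02 0.54 0 0 0 -0.08 0.8;0.02 0.54 0 0 0 -0.08 0.8;0.02 0.54 0 0 0 -0.08 0.8;0.02 0.54 0 0 0 -0.08 0.8;0.02 0.54 0 0 0 -0.08 0.8;0 0 0 0 0 0 0.8;0 0 0 0 0 0 0.8"}}

```text
clock: 5.07
eef_pos: [641.9, 102.3, 138.1]
eef_rot: [179.9, 0.1, 149.6]
wrist_force: [3.3, 0.8, 4.5]
width: 0.16
gripper_force: 30.0
```

{"fn": "arm_command", "kwargs": {"motion": "0 0 0 0 0 0 -1;0 0 0 0 0 0 -1;0 0 0 0 0 0 -1;0 0 0 0 0 0 -1;0 0 0 0 0 0 -1;0 0 0 0 0 0 -1"}}

```text
clock: 5.57
eef_pos: [640.8, 102.0, 137.1]
eef_rot: [-180.0, -0.0, 149.6]
wrist_force: [-0.1, -0.4, 0.6]
width: 0.979
gripper_force: 0.0
```

{"fn": "arm_command", "kwargs": {"motion": "0 0 -3 0 0 0 -1;0 0 -3 0 0 0 -1;0 0 -3 0 0 0 -1;-3 0 -1 0 0 0 -1;-3 0 0 0 0 0 -1;-3 0 0 0 0 0 -1;-3 0 0 0 0 0 -1;0 0 0 0 0 0 -1"}}

```text
clock: 6.23
eef_pos: [747.8, 37.9, 234.7]
eef_rot: [-179.9, 0.0, 149.4]
wrist_force: [0.7, -0.7, -0.6]
width: 1.003
gripper_force: 0.0
```

Run:
```python
from h import *
im,d=snap('top','t2.png',crop=(220,150,300,210),k=10)
print(get_state()['eef_pos'],get_state()['eef_rot'])
P=cloud('top',im,d);X,Y,Z=P[...,0],P[...,1],P[...,2];im=im.astype(int)
r,g,b=im[...,0],im[...,1],im[...,2]
red=(r>90)&(g<0.5*r)&(b<0.5*r)&(X>530)&(X<680)&(Y>40)&(Y<170)
for v,u in np.argwhere(red): print(u,v,P[v,u].round(),im[v,u])
m=(X>555)&(X<600)&(Y>110)&(Y<160)&(Z>170)&(Z<190);print(P[m].mean(0),m.sum())
```

```text
[745.92483784  39.35135491 234.95402488] [-1.79944625e+02 -6.89558359e-02  1.49455724e+02]
199 0 [650.  87. 704.] [93 45 34]
200 0 [648.  85. 706.] [98 47 37]
201 0 [646.  84. 708.] [101  49  38]
202 0 [644.  82. 711.] [104  51  39]
203 0 [643.  81. 712.] [107  53  41]
204 0 [642.  80. 713.] [110  54  43]
205 0 [641.  78. 714.] [111  55  44]
206 0 [639.  77. 715.] [112  54  43]
207 0 [639.  76. 716.] [114  56  44]
208 0 [638.  75. 717.] [116  57  44]
209 0 [637.  73. 717.] [116  57  43]
210 0 [637.  72. 717.] [118  58  43]
213 0 [635.  69. 720.] [119  59  45]
214 0 [635.  68. 718.] [121  60  46]
215 0 [634.  67. 720.] [122  60  46]
216 0 [634.  65. 720.] [122  60  46]
218 0 [632.  63. 722.] [123  61  47]
220 0 [633.  61. 720.] [124  61  46]
233 0 [629.  47. 722.] [127  63  49]
199 1 [647.  86. 706.] [94 46 36]
200 1 [645.  85. 708.] [99 48 37]
202 1 [642.  82. 711.] [105  52  40]
203 1 [641.  81. 712.] [107  52  41]
204 1 [641.  80. 713.] [110  54  44]
205 1 [639.  78. 715.] [111  55  42]
206 1 [638.  77. 715.] [112  55  42]
207 1 [639.  76. 715.] [114  55  43]
208 1 [637.  75. 716.]
[... 28054 characters left out ...]
 102. 705.] [99 49 38]
197 96 [534. 101. 706.] [104  51  39]
199 96 [531.  98. 709.] [111  55  42]
200 96 [531.  97. 709.] [113  56  45]
201 96 [531.  96. 709.] [115  57  44]
203 96 [530.  94. 710.] [119  59  46]
197 97 [532. 101. 706.] [104  51  39]
199 97 [531.  98. 708.] [111  55  42]
196 98 [533. 103. 703.] [99 49 39]
197 98 [531. 101. 706.] [103  51  40]
195 99 [533. 105. 700.] [92 44 35]
196 99 [532. 103. 703.] [99 48 38]
197 99 [530. 101. 705.] [103  51  38]
195 100 [532. 105. 701.] [92 45 36]
196 100 [531. 103. 703.] [99 48 37]
195 101 [531. 105. 701.] [92 43 33]
195 102 [530. 105. 699.] [95 47 37]
[nan nan nan] 0<stdin>:8: RuntimeWarning: Mean of empty slice.
  ret = um.true_divide(
```

View pics/t2.png

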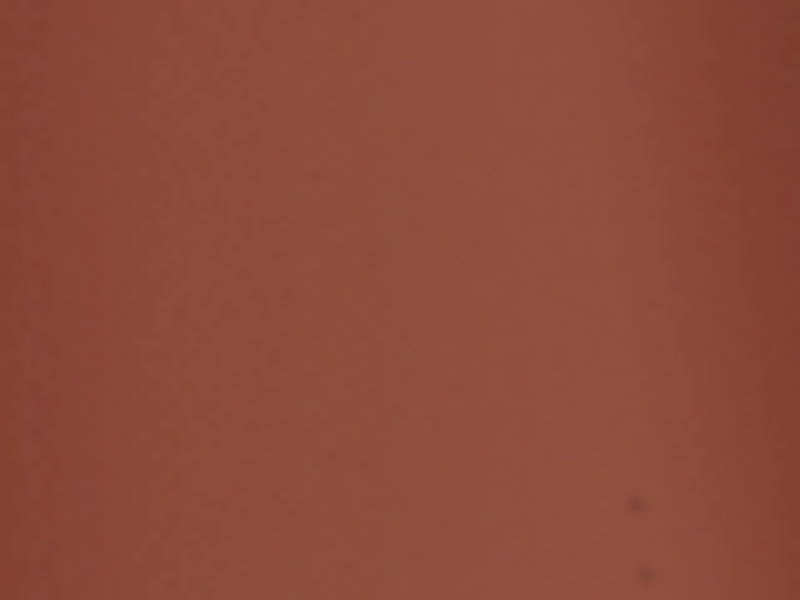

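The arm blocks the top view, so the picture shows only the arm. I'll measure the red line in the earlier crop instead.

Run:
```python
from h import *
o=cv2.imread('pics/c1.png').astype(int);b,g,r=o[...,0],o[...,1],o[...,2]
m=(r-np.maximum(g,b)>45); m[:, :120]=0; m[:,225:]=0; m[:100]=0; m[190:]=0
v,u=np.nonzero(m); print(len(v))
W=np.array([at_z('top',195+(a+.5)/3.333-.5,140+(c+.5)/3.333-.5,153)[:2] for a,c in zip(u,v)])-[583,137]
w=(r-np.maximum(g,b))[m]
print('radii',np.hypot(*W.T).min().round(1),np.hypot(*W.T).max().round(1)); 
mean=(W*w[:,None]).sum(0)/w.sum(); print(mean)
s=np.linalg.svd(W-W.mean(0))[2][0];print('dir',s, 'ang mean',np.degrees(np.arctan2(mean[1],mean[0])))
print(np.c_[u,v][::max(1,len(u)//15)].tolist())
# side picture: lever post + line
o=cv2.imread('pics/s1.png').astype(int);b,g,r=o[...,0],o[...,1],o[...,2]
m=(r-np.maximum(g,b)>50);m[:, :320]=0;m[:,362:]=0;m[:235]=0;m[290:]=0
v,u=np.nonzero(m);print(u.mean(),v.mean(),u.min(),u.max(),v.min(),v.max())
a,c=u.mean(),v.mean();px=(230+(a+.5)/3.3-.5,90+(c+.5)/3.3-.5)
pt=[np.array([583+22*np.cos(t),137+22*np.sin(t),144]) for t in np.radians(np.arange(-130,-20,5))]
q=proj('side',pt);print(px);print([(int(k),*np.round(x,1)) for k,x in zip(np.arange(-130,-20,5),q)])
print('axis proj',proj('side',[[583,137,180],[582.5,68.5,153]]))
```

```text
75
radii 12.2 37.3
[  6.36287809 -15.16871217]
dir [-0.43090437 -0.9023976 ] ang mean -67.24322486330621
[[130, 115], [193, 132], [191, 133], [196, 133], [191, 134], [196, 134], [190, 135], [195, 135], [187, 136], [192, 136], [197, 136], [188, 137], [193, 137], [188, 138], [185, 139]]
349.462962962963 266.25925925925924 342 361 252 283
(np.float64(335.5493827160494), np.float64(170.33613916947252))
[(-130, np.float64(326.3), np.float64(171.9)), (-125, np.float64(327.2), np.float64(172.0)), (-120, np.float64(328.0), np.float64(172.0)), (-115, np.float64(328.9), np.float64(172.1)), (-110, np.float64(329.8), np.float64(172.1)), (-105, np.float64(330.6), np.float64(172.0)), (-100, np.float64(331.5), np.float64(172.0)), (-95, np.float64(332.3), np.float64(171.9)), (-90, np.float64(333.1), np.float64(171.8)), (-85, np.float64(333.9), np.float64(171.7)), (-80, np.float64(334.7), np.float64(171.6)), (-75, np.float64(335.3), np.float64(171.4)), (-70, np.float64(336.0), np.float64(171.2)), (-65, np.float64(336.6), np.float64(171.0)), (-60, np.float64(337.1), np.float64(170.8)), (-55, np.float64(337.6), np.float64(170.6)), (-50, np.float64(338.0), np.float64(170.4)), (-45, np.float64(338.3), np.float64(170.1)), (-40, np.float64(338.6), np.float64(169.9)), (-35, np.float64(338.8), np.float64(169.6)), (-30, np.float64(338.9), np.float64(169.3)), (-25, np.float64(338.9), np.float64(169.1))]
axis proj [[329.28958956 153.39158092]
 [342.06236113 174.41499235]]
```

{"fn": "arm_command", "kwargs": {"motion": "0 0 0 0 0 0.083 -1;0 0 0 0 0 0.083 -1;2.68 -0.43 0 0 0 0 -1;2.68 -0.43 0 0 0 0 -1;2.68 -0.43 0 0 0 0 -1;2.68 -0.43 0 0 0 0 -1;2.68 -0.43 0 0 0 0 -1"}}

```text
clock: 6.87
eef_pos: [625.6, 111.8, 237.5]
eef_rot: [180.0, -0.0, 140.1]
wrist_force: [1.0, 0.1, 1.3]
width: 0.997
gripper_force: 0.0
```

{"fn": "arm_command", "kwargs": {"motion": "2.68 -0.43 0 0 0 0 -1;2.68 -0.43 0 0 0 0 -1;0 0 0 0 0 0 -1;0 0 0 0 0 0 -1;0 0 0 0 0 0 -1;0 0 0 0 0 0 -1"}}

```text
clock: 7.37
eef_pos: [581.7, 138.4, 237.4]
eef_rot: [180.0, 0.0, 140.1]
wrist_force: [0.2, -0.3, -0.2]
width: 1.003
gripper_force: 0.0
```

{"fn": "arm_command", "kwargs": {"motion": "-0.19 -0.02 0 0 0 0 -1;0 0 3 0 0 0 -1;0 0 3 0 0 0 -1;0 0 2.5 0 0 0 -1;0 0 2 0 0 0 -1;0 0 0 0 0 0 -1;0 0 0 0 0 0 -1"}}

```text
clock: 7.95
eef_pos: [582.4, 136.7, 131.6]
eef_rot: [-179.9, -0.1, 140.0]
wrist_force: [0.1, 0.1, 1.1]
width: 1.002
gripper_force: 0.0
```

{"fn": "arm_command", "kwargs": {"motion": "0 0 0 0 0 0 0.3;0 0 0 0 0 0 0.3;0 0 0 0 0 0 0.3;0 0 0 0 0 0 0.3;0 0 0 0 0 0 0.3;0 0 0 0 0 0 0.3;0 0 0 0 0 0 0.3;0 0 0 0 0 0 0.3", "grip_force": 30}}

```text
clock: 8.62
eef_pos: [583.1, 136.7, 133.8]
eef_rot: [180.0, 0.1, 140.1]
wrist_force: [-2.8, -2.8, 7.9]
width: 0.501
gripper_force: 29.7
```

{"fn": "arm_command", "kwargs": {"motion": "0 0 0.022 0 0 0.115 0.3;0 0 0.022 0 0 0.115 0.3;0 0 0.022 0 0 0.115 0.3;0 0 0.022 0 0 0.115 0.3;0 0 0.022 0 0 0.115 0.3;0 0 0.022 0 0 0.115 0.3;0 0 0.022 0 0 0.115 0.3;0 0 0.022 0 0 0.115 0.3"}}

```text
clock: 9.28
eef_pos: [583.9, 137.1, 132.0]
eef_rot: [179.8, 0.0, 87.0]
wrist_force: [1.8, -0.7, 4.0]
width: 0.501
gripper_force: 29.9
```

{"fn": "arm_command", "kwargs": {"motion": "0 0 0.022 0 0 0.115 0.3;0 0 0.022 0 0 0.115 0.3;0 0 0.022 0 0 0.115 0.3;0 0 0.022 0 0 0.115 0.3;0 0 0.022 0 0 0.115 0.3;0 0 0.022 0 0 0.115 0.3;0 0 0.022 0 0 0.115 0.3;0 0 0 0 0 0 0.3"}}

```text
clock: 9.95
eef_pos: [584.6, 136.8, 130.4]
eef_rot: [179.8, -0.2, 40.8]
wrist_force: [4.5, -2.4, 1.4]
width: 0.496
gripper_force: 30.3
```

Run:
```python
from h import *
print(get_state()['eef_rot'])
snap('side','s2.png',crop=(280,130,400,210),k=6.6)
```

```text
[ 1.79810439e+02 -1.53467759e-01  4.07945106e+01]
```

View pics/s2.png

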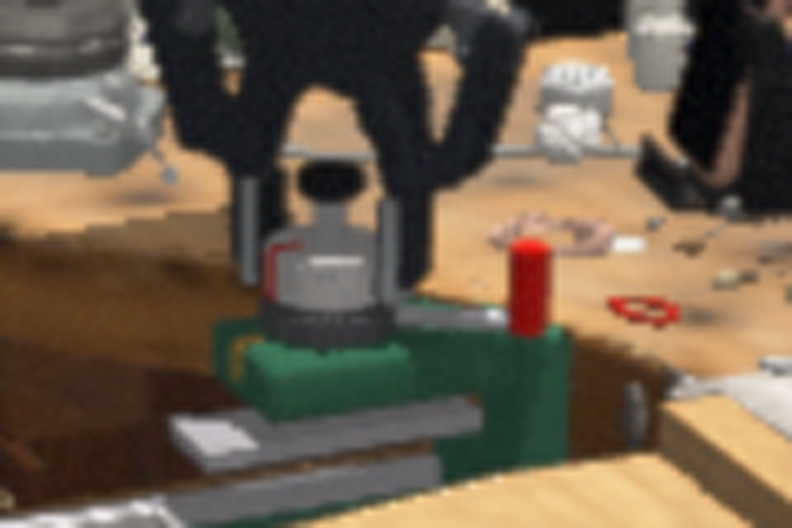

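The side crop shows the red line at the knob's left edge, (272,268), near the brass index at (240,358), and the lever loose at the back. Next I compute the remaining angle.

Run:
```python
from h import *
z=np.load('last_side.npz');o=z['im'].astype(int);r,g,b=o[...,0],o[...,1],o[...,2]
w=np.clip(r-np.maximum(g,b)-25,0,None); w[:162]=0;w[180:]=0;w[:,:314]=0;w[:,334:]=0
v,u=np.nonzero(w); print([(int(a),int(c),int(w[c,a])) for a,c in zip(u,v)])
for t in range(-185,-130,5):
    a=np.radians(t); R0=np.array([np.cos(a),np.sin(a)])
    q=proj('side',[[583+k*R0[0],137+k*R0[1],zz] for k,zz in((22,133),(22,141),(22,149.5),(17,149.5),(13,149.5))]); print(t,q.round(1).tolist())
# knob silhouette check
print(proj('side',[[583,137,177]]),proj('side',[[553.6,137,118]]))
```

```text
[(324, 162, 2), (325, 162, 11), (326, 162, 7), (333, 162, 9), (325, 163, 9), (326, 163, 6), (333, 163, 8), (321, 167, 26), (322, 167, 31), (323, 167, 21), (324, 167, 15), (325, 167, 6), (320, 168, 17), (321, 168, 25), (320, 169, 24), (321, 169, 22), (314, 170, 2), (320, 170, 22), (321, 170, 23), (320, 171, 23), (321, 171, 23), (314, 172, 1), (320, 172, 24), (321, 172, 25), (314, 173, 2), (320, 173, 24), (321, 173, 25), (314, 174, 1), (315, 174, 1), (317, 174, 2), (320, 174, 20), (321, 174, 22), (314, 175, 2), (315, 175, 2), (316, 175, 3), (317, 175, 3), (320, 175, 3), (321, 175, 5), (314, 176, 5), (315, 176, 4), (316, 176, 4), (317, 176, 4), (314, 177, 2), (315, 177, 3), (316, 177, 4), (317, 177, 3)]
-185 [[319.7, 174.5], [319.8, 171.1], [319.8, 167.4], [321.9, 167.2], [323.6, 167.1]]
-180 [[320.0, 174.7], [320.1, 171.3], [320.1, 167.7], [322.1, 167.4], [323.8, 167.2]]
-175 [[320.4, 175.0], [320.4, 171.6], [320.4, 167.9], [322.4, 167.6], [324.0, 167.4]]
-170 [[320.8, 175.2], [320.9, 171.8], [320.9, 168.2], [322.8, 167.8], [324.3, 167.5]]
-165 [[321.3, 175.5], [321.4, 172.1], [321.4, 168.4], [323.2, 168.0], [324.6, 167.6]]
-160 [[321.9, 175.7], [321.9, 172.3], [321.9, 168.6], [323.6, 168.1], [324.9, 167.8]]
-155 [[322.5, 175.9], [322.5, 172.5], [322.6, 168.8], [324.1, 168.3], [325.3, 167.9]]
-150 [[323.2, 176.1], [323.2, 172.7], [323.2, 169.0], [324.6, 168.4], [325.7, 168.0]]
-145 [[323.9, 176.3], [323.9, 172.8], [324.0, 169.2], [325.1, 168.6], [326.1, 168.1]]
-140 [[324.7, 176.4], [324.7, 173.0], [324.7, 169.3], [325.7, 168.7], [326.5, 168.2]]
-135 [[325.5, 176.5], [325.5, 173.1], [325.5, 169.4], [326.3, 168.8], [327.0, 168.2]]
[[329.27371376 154.69943461]] [[316.96922322 181.48213249]]
```

{"fn": "arm_command", "kwargs": {"motion": "0 0 0 0 0 0 -0.5;0 0 0 0 0 0 -0.5;0 0 0 0 0 0 -0.5;0 0 0 0 0 0 -0.5;0 0 -3 0 0 0 -0.5;0 0 -3 0 0 0 -0.5;0 0 -3 0 0 0 -0.5;0 0 -2 0 0 0 -0.5"}}

```text
clock: 10.67
eef_pos: [583.1, 137.5, 241.9]
eef_rot: [179.9, -0.1, 41.3]
wrist_force: [0.8, -0.1, 0.2]
width: 0.751
gripper_force: 0.0
```

{"fn": "arm_command", "kwargs": {"motion": "-2.2 2.5 0 0 0 0 -0.5;-2.2 2.5 0 0 0 0 -0.5;-2.2 2.5 0 0 0 0 -0.5;-2.2 2.5 0 0 0 0 -0.5;-2.2 2.5 0 0 0 0 -0.5;-2.2 2.5 0 0 0 0 -0.5;-2.2 2.5 0 0 0 0 -0.5;-2.2 2.5 0 0 0 0 -0.5"}}

```text
clock: 11.33
eef_pos: [581.8, -130.6, 239.1]
eef_rot: [-180.0, -0.0, 41.3]
wrist_force: [1.0, -0.0, 0.7]
width: 0.749
gripper_force: 0.0
```

```bash
cat > line.py <<'E'
from h import *
import sys
im,d=snap('top',sys.argv[1] if len(sys.argv)>1 else None,crop=(225,160,285,205),k=12)
print(get_state()['eef_pos'].round(1))
P=cloud('top',im,d);X,Y,Z=P[...,0],P[...,1],P[...,2];o=im.astype(int)
r,g,b=o[...,0],o[...,1],o[...,2]
w=np.clip(r-np.maximum(g,b)-15,0,None)
v,u=np.nonzero((w>0)&(X>545)&(X<625)&(Y>100)&(Y<175)&(Z>125)&(Z<170))
for a,c in zip(u,v): print(a,c,w[c,a],(at_z('top',a,c,150)[:2]-[583.5,137.3]).round(1))
m=(X>555)&(X<605)&(Y>110)&(Y<160)
for lo,hi in((168,190),(143,160)):
    Q=P[m&(Z>lo)&(Z<hi)]; print(len(Q),Q.mean(0).round(1),circ(Q) if len(Q) else 0)
red=(r-np.maximum(g,b)>60)&(X>540)&(X<700)&(Y>40)&(Y<135)&(Z>125)&(Z<170); Q=P[red&(np.hypot(X-583,Y-137)>45)]
c=Q.mean(0)-[583.3,137,0]; print('grip',Q.mean(0).round(1),'ring rad',np.arctan2(c[1],c[0])+np.pi/2)
E
python3 line.py t3.png
```

```text
[ 581.9 -136.3  238.8]
246 187 2 [-8.6 -0.6]
247 187 3 [-9. -3.]
246 188 35 [-11.1  -0.3]
247 188 31 [-11.5  -2.7]
246 189 40 [-13.6  -0. ]
247 189 44 [-14.   -2.4]
246 190 36 [-16.    0.3]
247 190 52 [-16.4  -2.1]
246 191 33 [-18.5   0.6]
247 191 62 [-18.9  -1.8]
248 191 9 [-19.3  -4.1]
246 192 25 [-21.    0.9]
247 192 63 [-21.4  -1.4]
248 192 29 [-21.7  -3.8]
246 193 5 [-23.4   1.2]
247 193 36 [-23.8  -1.1]
248 193 41 [-24.2  -3.5]
249 193 5 [-24.6  -5.9]
247 194 1 [-26.3  -0.8]
248 194 20 [-26.7  -3.2]
249 194 3 [-27.   -5.6]
84 [582.4 137.  176.4] ((583.1561889648438, 137.53341674804688), 12.223536491394043)
182 [578.7 135.  150.1] ((583.5586547851562, 137.30116271972656), 22.814542770385742)
grip [644.6 101.9 146.1] ring rad 1.0500689793992075
```

View pics/t3.png

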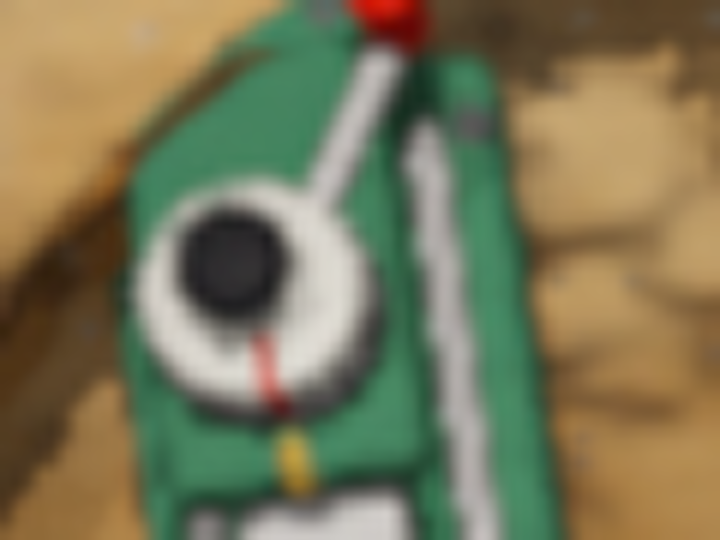

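Close-up: red line from (262,340) to (277,405), brass index at (292,440)-(300,490), almost aligned. Lever loose at 1.05 rad. Now comparing both in world coordinates.

Run:
```python
from h import *
z=np.load('last_top.npz');im=z['im'].astype(float);P=cloud('top',im,z['d'])
r,g,b=im[...,0],im[...,1],im[...,2]
w=np.clip(np.minimum(r,g*1.35)-b-45,0,None); w[:194]=0;w[203:]=0;w[:,:245]=0;w[:,254:]=0
for v in range(194,203):
    if w[v].sum()>10:
        u=(w[v]*np.arange(640)).sum()/w[v].sum(); print(v,round(u,2),w[v].sum(),at_z('top',u,v,118.5).round(1))
w=np.clip(r-np.maximum(g,b)-15,0,None);w[:188]=0;w[195:]=0;w[:,:244]=0;w[:,252:]=0
for v in range(188,195):
    u=(w[v]*np.arange(640)).sum()/w[v].sum(); print('red',v,round(u,2),at_z('top',u,v,149.6).round(1))
# arm and base edges symmetric axis
X,Y,Z=P[...,0],P[...,1],P[...,2]
gr=(g>1.4*r)&(g>b*1.1)
for lo,hi in((555,565),(600,615)):
    q=Y[gr&(Z>112)&(Z<124)&(X>lo)&(X<hi)]; print('arm',lo,q.min(),q.max())
for lo in(405,425,445,465,485,505): q=Y[gr&(Z>34)&(Z<46)&(X>lo)&(X<lo+15)]; print('base',lo,q.min().round(1),q.max().round(1))
```

```text
196 249.0 24.0 [559.2 136.4 118.5]
197 248.83 109.0 [556.7 137.2 118.5]
198 248.97 134.0 [554.2 137.2 118.5]
199 249.28 108.0 [551.5 136.7 118.5]
200 249.46 85.0 [548.9 136.6 118.5]
red 188 246.47 [572.3 135.9 149.6]
red 189 246.52 [569.8 136.1 149.6]
red 190 246.59 [567.3 136.3 149.6]
red 191 246.77 [564.8 136.1 149.6]
red 192 247.03 [562.2 135.8 149.6]
red 193 247.53 [559.6 135.  149.6]
red 194 248.08 [556.9 133.9 149.6]
arm 555 109.52800547647016 164.87533907897745
arm 600 109.68734772822096 164.38148184545167
base 405 91.1 178.8
base 425 91.1 179.1
base 445 90.8 179.5
base 465 91.6 179.5
base 485 91.6 179.6
base 505 91.3 179.8
```

Run:
```python
from h import *
for c in ((583.3,137.1),(583.5,136.6)):
  for t in(-180,-177,-174):
    a=np.radians(t)
    q=proj('top',[[c[0]+k*np.cos(a),c[1]+k*np.sin(a),zz] for k,zz in((12,149.6),(17,149.6),(22,149.6),(22,141),(22,132))])
    print(c,t,q.round(2).tolist())
print(proj('top',[[555,137.1,118.5]]))
z=np.load('last_top.npz');im=z['im'].astype(int)
print('knob edges', [ (v,im[v,234:262].sum(1).tolist()) for v in(184,)])
```

```text
(583.3, 137.1) -180 [[246.04, 188.48], [246.3, 190.47], [246.56, 192.46], [247.14, 193.24], [247.74, 194.05]]
(583.3, 137.1) -177 [[246.3, 188.43], [246.66, 190.4], [247.03, 192.37], [247.61, 193.15], [248.21, 193.96]]
(583.3, 137.1) -174 [[246.55, 188.37], [247.02, 190.31], [247.5, 192.26], [248.07, 193.04], [248.67, 193.85]]
(583.5, 136.6) -180 [[246.23, 188.37], [246.49, 190.35], [246.75, 192.34], [247.34, 193.13], [247.94, 193.94]]
(583.5, 136.6) -177 [[246.49, 188.32], [246.86, 190.29], [247.22, 192.26], [247.8, 193.04], [248.4, 193.85]]
(583.5, 136.6) -174 [[246.75, 188.26], [247.22, 190.2], [247.69, 192.15], [248.27, 192.93], [248.86, 193.74]]
[[248.94767837 197.6720648 ]]
knob edges [(184, [152, 212, 421, 583, 599, 482, 280, 133, 114, 126, 132, 120, 105, 135, 318, 509, 573, 615, 639, 633, 549, 396, 264, 234, 221, 204, 314, 483])]
```

Fit: about 3° of clockwise turn remain. I'll correct it.

{"fn": "arm_command", "kwargs": {"motion": "2.27 -2.555 0 0 0 0 -0.5;2.27 -2.555 0 0 0 0 -0.5;2.27 -2.555 0 0 0 0 -0.5;2.27 -2.555 0 0 0 0 -0.5;2.27 -2.555 0 0 0 0 -0.5;2.27 -2.555 0 0 0 0 -0.5;2.27 -2.555 0 0 0 0 -0.5;2.27 -2.555 0 0 0 0 -0.5"}}

```text
clock: 12.05
eef_pos: [583.5, 146.2, 239.1]
eef_rot: [-180.0, 0.0, 41.3]
wrist_force: [0.7, 0.1, -0.2]
width: 0.749
gripper_force: 0.0
```

{"fn": "arm_command", "kwargs": {"motion": "0 0 0 0 0 0 -0.5;0 0 0 0 0 0 -0.5;0 0 0 0 0 0 -0.5"}}

```text
clock: 12.3
eef_pos: [583.7, 144.3, 238.9]
eef_rot: [180.0, 0.0, 41.3]
wrist_force: [-0.6, 0.7, 0.7]
width: 0.753
gripper_force: 0.0
```

{"fn": "arm_command", "kwargs": {"motion": "-0.5 0.51 0 0 0 0 -0.5;0 0 0 0 0 0 -0.5;0 0 3 0 0 0 -0.5;0 0 3 0 0 0 -0.5;0 0 3 0 0 0 -0.5;0 0 1.9 0 0 0 -0.5;0 0 0 0 0 0 -0.5;0 0 0 0 0 0 -0.5"}}

```text
clock: 12.97
eef_pos: [583.1, 136.0, 129.7]
eef_rot: [-179.9, 0.1, 41.2]
wrist_force: [0.4, 1.5, 0.9]
width: 0.748
gripper_force: 0.0
```

{"fn": "arm_command", "kwargs": {"motion": "0 0 0 0 0 0 0.3;0 0 0 0 0 0 0.3;0 0 0 0 0 0 0.3;0 0 0 0 0 0 0.3;0 0 0 0 0 0 0.3;0 0 0 0 0 0 0.3"}}

```text
clock: 13.47
eef_pos: [584.9, 136.9, 132.0]
eef_rot: [179.9, -0.1, 41.2]
wrist_force: [-0.9, -2.0, 7.8]
width: 0.504
gripper_force: 30.2
```

{"fn": "arm_command", "kwargs": {"motion": "0 0 0 0 0 0.028 0.3;0 0 0 0 0 0.027 0.3;0 0 0 0 0 0 0.3;0 0 0 0 0 0 0.3"}}

```text
clock: 13.8
eef_pos: [584.9, 136.8, 131.9]
eef_rot: [179.9, -0.1, 38.1]
wrist_force: [-0.2, -2.0, 6.1]
width: 0.501
gripper_force: 30.1
```

{"fn": "arm_command", "kwargs": {"motion": "0 0 0 0 0 0 -0.5;0 0 0 0 0 0 -0.5;0 0 0 0 0 0 -0.5;0 0 0 0 0 0 -0.5;0 0 -3 0 0 0 -0.5;0 0 -3 0 0 0 -0.5;0 0 -3 0 0 0 -0.5;0 0 -2 0 0 0 -0.5"}}

```text
clock: 14.47
eef_pos: [584.2, 137.3, 242.9]
eef_rot: [179.9, -0.1, 38.1]
wrist_force: [0.6, -0.4, 0.4]
width: 0.752
gripper_force: 0.0
```

{"fn": "arm_command", "kwargs": {"motion": "-1.9 2.4 0 0 0 -0.12 -1;-1.9 2.4 0 0 0 -0.12 -1;-2 2 0 0 0 -0.12 -1;-2.3 1.9 0 0 0 -0.12 -1;-2.3 1.7 0 0 0 -0.12 -1;-2.5 1.5 0 0 0 -0.12 -1;-2.7 1.2 0 0 0 -0.12 -1;-2.8 0.8 0 0 0 -0.12 -1"}}

```text
clock: 15.13
eef_pos: [620.5, -96.5, 240.0]
eef_rot: [180.0, -0.0, 93.4]
wrist_force: [0.1, -0.4, 0.7]
width: 0.998
gripper_force: 0.0
```

```bash
cat > red.py <<'E'
from h import *
from scipy.optimize import minimize
s=get_state();print(s['eef_pos'].round(1),s['eef_rot'].round(1))
z=dict(zip(('im','d'),snap('top')));im=z['im'].astype(float);r,g,b=im[...,0],im[...,1],im[...,2]
w=np.clip(r-np.maximum(g,b)-15,0,None);w[:188]=0;w[195:]=0;w[:,:243]=0;w[:,252:]=0
vv=[v for v in range(189,195) if w[v].sum()>15];uu=[(w[v]*np.arange(640)).sum()/w[v].sum() for v in vv]
print(vv,np.round(uu,2))
for t in range(-186,-170,2):
    a=np.radians(t);q=proj('top',[[583.3+k*np.cos(a),137.1+k*np.sin(a),zz] for k,zz in((12,149.6),(17,149.6),(22,149.6),(22,141),(22,132))])
    print(t,round(np.sqrt(np.mean((np.interp(vv,q[:,1],q[:,0])-uu)**2)),2),end=' | ')
E
python3 red.py
```

```text
[620.5 -96.5 240. ] [180.   -0.   93.4]
[189, 190, 191, 192, 193, 194] [246.34 246.47 246.52 246.66 246.91 247.19]
-186 0.89 | -184 0.63 | -182 0.39 | -180 0.27 | -178 0.4 | -176 0.63 | -174 0.9 | -172 1.18 |
```

{"fn": "arm_command", "kwargs": {"motion": "0 0 0 0 0 -0.123 -1;0 0 0 0 0 -0.123 -1;0 0 0 0 0 -0.123 -1;0 0 0 0 0 -0.123 -1;0 0 0 0 0 -0.123 -1;0 0 0 0 0 -0.123 -1;0 0 0 0 0 -0.123 -1;0 0 0 0 0 -0.123 -1"}}

```text
clock: 15.85
eef_pos: [620.2, -94.8, 239.9]
eef_rot: [180.0, -0.0, 149.8]
wrist_force: [0.1, 0.3, -0.3]
width: 0.999
gripper_force: 0.0
```

{"fn": "arm_command", "kwargs": {"motion": "1.12 2.63 0 0 0 0 -1;1.12 2.63 0 0 0 0 -1;1.12 2.63 0 0 0 0 -1;1.12 2.63 0 0 0 0 -1;1.12 2.63 0 0 0 0 -1;1.12 2.63 0 0 0 0 -1;1.12 2.63 0 0 0 0 -1;0 0 0 0 0 0 -1"}}

```text
clock: 16.52
eef_pos: [646.1, 108.4, 239.7]
eef_rot: [179.9, -0.1, 149.7]
wrist_force: [-0.2, -0.6, 0.3]
width: 1.002
gripper_force: 0.0
```

{"fn": "arm_command", "kwargs": {"motion": "0 0 0 0 0 0 -1;0 0 0 0 0 0 -1;0 0 0 0 0 0 -1"}}

```text
clock: 16.77
eef_pos: [646.2, 102.5, 240.0]
eef_rot: [-180.0, -0.0, 149.4]
wrist_force: [-0.1, -0.2, 0.9]
width: 1.0
gripper_force: 0.0
```

{"fn": "arm_command", "kwargs": {"motion": "0.3 -0.18 0 0 0 0 -1;0 0 3 0 0 0 -1;0 0 3 0 0 0 -1;0 0 2.5 0 0 0 -1;0 0 1.8 0 0 0 -1;0 0 0 0 0 0 -1;0 0 0 0 0 0 -1"}}

```text
clock: 17.35
eef_pos: [642.1, 102.6, 136.8]
eef_rot: [-179.9, -0.1, 149.4]
wrist_force: [0.8, 0.1, 0.5]
width: 0.999
gripper_force: 0.0
```

{"fn": "arm_command", "kwargs": {"motion": "0 0 0 0 0 0 0.8;0 0 0 0 0 0 0.8;0 0 0 0 0 0 0.8;0 0 0 0 0 0 0.8;0 0 0 0 0 0 0.8;0 0 0 0 0 0 0.8;0 0 0 0 0 0 0.8;0 0 0 0 0 0 0.8"}}

```text
clock: 18.02
eef_pos: [643.0, 103.3, 137.5]
eef_rot: [180.0, 0.0, 149.5]
wrist_force: [-1.2, -1.8, 3.6]
width: 0.159
gripper_force: 29.2
```

{"fn": "arm_command", "kwargs": {"motion": "0.02 -0.54 0 0 0 0.08 0.8;0.02 -0.54 0 0 0 0.08 0.8;0.02 -0.54 0 0 0 0.08 0.8;0.02 -0.54 0 0 0 0.08 0.8;0.02 -0.54 0 0 0 0.08 0.8;0.02 -0.54 0 0 0 0.08 0.8;0.02 -0.54 0 0 0 0.08 0.8"}}

```text
clock: 18.6
eef_pos: [616.9, 77.1, 137.6]
eef_rot: [179.9, 0.1, 117.2]
wrist_force: [3.9, -0.4, 1.9]
width: 0.155
gripper_force: 30.0
```

{"fn": "arm_command", "kwargs": {"motion": "0.02 -0.54 0 0 0 0.08 0.8;0.02 -0.54 0 0 0 0.08 0.8;0.02 -0.54 0 0 0 0.08 0.8;0.02 -0.54 0 0 0 0.08 0.8;0.02 -0.54 0 0 0 0.08 0.8;0.02 -0.54 0 0 0 0.08 0.8;0 -0.14 0 0 0 0.02 0.8;0 0 0 0 0 0 0.8"}}

```text
clock: 19.27
eef_pos: [584.1, 68.5, 137.5]
eef_rot: [179.9, 0.1, 88.6]
wrist_force: [2.4, -6.8, 2.1]
width: 0.157
gripper_force: 30.1
```

{"fn": "arm_command", "kwargs": {"motion": "0 0 0 0 0 0 -1;0 0 0 0 0 0 -1;0 0 0 0 0 0 -1;0 0 0 0 0 0 -1;0 0 -3 0 0 0 -1;0 0 -3 0 0 0 -1;0 0 -3 0 0 0 -1;0 0 -2 0 0 0 -1"}}

```text
clock: 19.93
eef_pos: [583.7, 70.1, 249.8]
eef_rot: [179.9, -0.0, 88.8]
wrist_force: [1.3, -0.0, 0.3]
width: 1.001
gripper_force: 0.0
```

{"fn": "arm_command", "kwargs": {"motion": "0 0 0 0 0 -0.123 -0.2;0 0 0 0 0 -0.123 -0.2;0 0 0 0 0 -0.123 -0.2;0 0 0 0 0 -0.123 -0.2;0 0 0 0 0 -0.123 -0.2;0 0 0 0 0 -0.123 -0.2;0 0 0 0 0 -0.123 -0.2;0 0 0 0 0 -0.123 -0.2"}}

```text
clock: 20.6
eef_pos: [583.0, 70.1, 246.8]
eef_rot: [-180.0, -0.0, 145.5]
wrist_force: [-0.4, -0.2, -0.2]
width: 0.597
gripper_force: 0.0
```

{"fn": "arm_command", "kwargs": {"motion": "0 0 0 0 0 -0.123 -0.2;0 0 0 0 0 -0.123 -0.2;0 0 0 0 0 -0.123 -0.2;0 0 0 0 0 -0.123 -0.2;0 0 0 0 0 -0.119 -0.2;2 -3 0 0 0 0 -0.2;2 -3 0 0 0 0 -0.2;2 -3 0 0 0 0 -0.2"}}

```text
clock: 21.27
eef_pos: [522.4, -20.6, 246.6]
eef_rot: [180.0, -0.0, -179.8]
wrist_force: [0.5, -0.6, 0.6]
width: 0.597
gripper_force: 0.0
```

{"fn": "arm_command", "kwargs": {"motion": "2.2 -3 0 0 0 0 -0.2;2.2 -3 0 0 0 0 -0.2;0 0 0 0 0 0 -0.2;0 0 0 0 0 0 -0.2"}}

```text
clock: 21.6
eef_pos: [478.7, -81.5, 247.3]
eef_rot: [180.0, 0.0, 180.0]
wrist_force: [0.2, 0.9, -0.3]
width: 0.596
gripper_force: 0.0
```

```bash
cat > pend.py <<'E'
from h import *
s=get_state();print(s['eef_pos'].round(1),s['eef_rot'].round(1),round(s['width'],3))
im,d=snap('top');P=cloud('top',im,d);X,Y,Z=P[...,0],P[...,1],P[...,2];o=im.astype(int)
r,g,b=o[...,0],o[...,1],o[...,2]
m=((X>390)&(X<640)&(Y>-330)&(Y<-30)&(Z>8)&(Z<19)&(abs(r-b)<40)&(r>110)).astype(np.uint8)
n,L,st,_=cv2.connectedComponentsWithStats(m,connectivity=8)
for i in range(1,n):
    if st[i,4]>25: Q=P[L==i]; print('white',st[i,4],np.round(circ(Q)[0],1),round(circ(Q)[1],1),Q.mean(0).round(1))
m=((X>390)&(X<640)&(Y>-330)&(Y<-30)&(Z>8)&(Z<40)&(r-b>110)).astype(np.uint8)
n,L,st,_=cv2.connectedComponentsWithStats(m)
for i in range(1,n):
    if st[i,4]>25: Q=P[L==i]; print('orange',st[i,4],np.round(circ(Q)[0],1))
red=(r-np.maximum(g,b)>60)&(X>540)&(X<700)&(Y>40)&(Y<135)&(Z>125)&(Z<170)&(np.hypot(X-583,Y-137)>45)
if red.any(): c=P[red].mean(0)-[583.3,137.1,0]; print('ring',round(np.arctan2(c[1],c[0])+np.pi/2,3))
E
python3 pend.py
```

```text
[478.7 -81.5 247.3] [180.   0. 180.] 0.596
ring 0.159
```

Run:
```python
from h import *
z=np.load('last_top.npz');im=z['im'];P=cloud('top',im,z['d']);o=im.astype(int)
r,g,b=o[...,0],o[...,1],o[...,2];X,Y,Z=[P[...,i] for i in range(3)]
red=(r-np.maximum(g,b)>60)&(X>540)&(X<700)&(Y>40)&(Y<135)&(Z>125)&(Z<170)
print(red.sum(),[(int(u),int(v),*P[v,u].round().tolist()) for v,u in np.argwhere(red)])
print(proj('side',[[509,-135,20],[446,-252,20]]).round())
cv2.imwrite('pics/t4.png',cv2.resize(im[140:290,195:435,::-1],None,fx=3.333,fy=3.333))
```

```text
39 [(256, 141, 697.0, 100.0, 126.0), (257, 141, 696.0, 97.0, 126.0), (258, 141, 696.0, 95.0, 125.0), (258, 142, 694.0, 95.0, 125.0), (271, 177, 589.0, 73.0, 153.0), (272, 177, 589.0, 71.0, 152.0), (273, 177, 589.0, 69.0, 149.0), (274, 177, 588.0, 66.0, 152.0), (275, 177, 588.0, 64.0, 153.0), (271, 178, 586.0, 74.0, 154.0), (272, 178, 587.0, 71.0, 151.0), (273, 178, 586.0, 69.0, 154.0), (274, 178, 585.0, 66.0, 153.0), (275, 178, 585.0, 64.0, 153.0), (271, 179, 584.0, 74.0, 154.0), (272, 179, 584.0, 72.0, 152.0), (273, 179, 584.0, 69.0, 150.0), (274, 179, 583.0, 67.0, 151.0), (275, 179, 582.0, 64.0, 155.0), (276, 179, 583.0, 62.0, 151.0), (271, 180, 582.0, 74.0, 153.0), (272, 180, 582.0, 72.0, 152.0), (273, 180, 581.0, 70.0, 153.0), (274, 180, 580.0, 67.0, 155.0), (275, 180, 580.0, 65.0, 152.0), (276, 180, 581.0, 63.0, 147.0), (271, 181, 580.0, 75.0, 149.0), (272, 181, 580.0, 73.0, 148.0), (273, 181, 579.0, 70.0, 151.0), (274, 181, 578.0, 68.0, 153.0), (275, 181, 578.0, 65.0, 151.0), (276, 181, 580.0, 63.0, 142.0), (272, 182, 577.0, 73.0, 151.0), (273, 182, 577.0, 71.0, 148.0), (274, 182, 577.0, 68.0, 147.0), (275, 182, 578.0, 66.0, 143.0), (276, 182, 580.0, 64.0, 134.0), (274, 183, 577.0, 69.0, 140.0), (275, 183, 577.0, 67.0, 135.0)]
[[352. 285.]
 [349. 333.]]
```

View pics/t4.png

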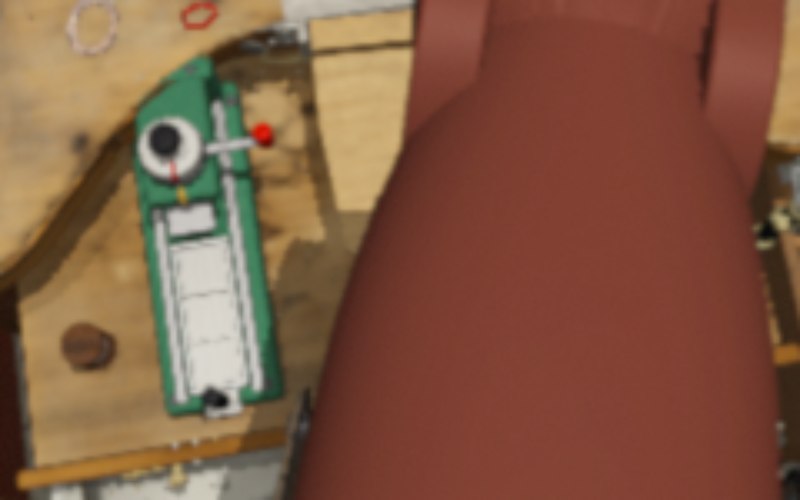

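The lever is tight (post at crop (263,133), same as at the start; measured (582,69)), and the red line (173,170) is at the index (181,195). The arm hides the pendants, so I'm swinging aside for a look.

{"fn": "arm_command", "kwargs": {"motion": "0.8 3.3 0 0 0 0 -0.2;0.8 3.3 0 0 0 0 -0.2;0.8 3.3 0 0 0 0 -0.2;0.8 3.3 0 0 0 0 -0.2;0.8 3.3 0 0 0 0 -0.2;0.8 3.3 0 0 0 0 -0.2;0.8 3.3 0 0 0 0 -0.2;0.8 3.3 0 0 0 0 -0.2"}}

```text
clock: 22.32
eef_pos: [414.2, 186.5, 247.0]
eef_rot: [180.0, 0.0, -179.8]
wrist_force: [1.2, -0.6, 0.2]
width: 0.6
gripper_force: 0.0
```

```bash
sed -i 's/(X<700)&(Y>40)/(X<670)\&(Y>40)/' pend.py; python3 pend.py
```

```text
[414.2 186.5 247. ] [ 180.     0.  -179.8] 0.6
white 67 [ 510.2 -134.9] 14.6 [ 509.5 -134.2   16. ]
white 75 [ 447.  -252.9] 14.9 [ 446.2 -251.4   15.1]
orange 94 [ 530.2 -243.7]
orange 96 [ 422.2 -186.8]
ring -0.018
```

{"fn": "arm_command", "kwargs": {"motion": "-0.95 -3.18 0 0 0 0 -0.2;-0.95 -3.18 0 0 0 0 -0.2;-0.95 -3.18 0 0 0 0 -0.2;-0.95 -3.18 0 0 0 0 -0.2;-0.95 -3.18 0 0 0 0 -0.2;-0.95 -3.18 0 0 0 0 -0.2;-0.95 -3.18 0 0 0 0 -0.2;-0.95 -3.18 0 0 0 0 -0.2"}}

```text
clock: 23.03
eef_pos: [492.4, -71.2, 246.9]
eef_rot: [180.0, 0.0, -179.8]
wrist_force: [0.7, 0.9, -0.0]
width: 0.599
gripper_force: 0.0
```

{"fn": "arm_command", "kwargs": {"motion": "-0.95 -3.18 0 0 0 0 -0.2;-0.95 -3.18 0 0 0 0 -0.2;0 0 3 0 0 0 -0.2;0 0 3 0 0 0 -0.2;0 0 3 0 0 0 -0.2;0 0 3 0 0 0 -0.2;0 0 0 0 0 0 -0.2;0 0 0 0 0 0 -0.2"}}

```text
clock: 23.7
eef_pos: [510.2, -133.0, 126.3]
eef_rot: [179.9, -0.2, -179.8]
wrist_force: [0.3, 0.2, 0.6]
width: 0.602
gripper_force: 0.0
```

{"fn": "arm_command", "kwargs": {"motion": "0.09 -0.2 3 0 0 0 -0.2;0 0 3 0 0 0 -0.2;0 0 3 0 0 0 -0.2;0 0 2 0 0 0 -0.2;0 0 1 0 0 0 -0.2;0 0 0 0 0 0 -0.2;0 0 0 0 0 0 -0.2"}}

```text
clock: 24.28
eef_pos: [511.0, -136.4, 8.5]
eef_rot: [-180.0, 0.1, -179.8]
wrist_force: [0.8, 0.3, -0.2]
width: 0.601
gripper_force: 0.0
```

{"fn": "arm_command", "kwargs": {"motion": "0 0 0 0 0 0 0.6;0 0 0 0 0 0 0.6;0 0 0 0 0 0 0.6;0 0 0 0 0 0 0.6;0 0 0 0 0 0 0.6;0 0 0 0 0 0 0.6", "grip_force": 30}}

```text
clock: 24.78
eef_pos: [511.2, -136.7, 9.0]
eef_rot: [-179.9, 0.2, -179.9]
wrist_force: [-0.1, 1.2, 7.4]
width: 0.328
gripper_force: 29.0
```

Run:
```python
from h import *
print(get_state()['eef_pos'])
snap('side','s3.png',crop=(290,200,450,310),k=5)
```

```text
[ 511.1935689  -136.74537478    8.9618488 ]
```

View pics/s3.png

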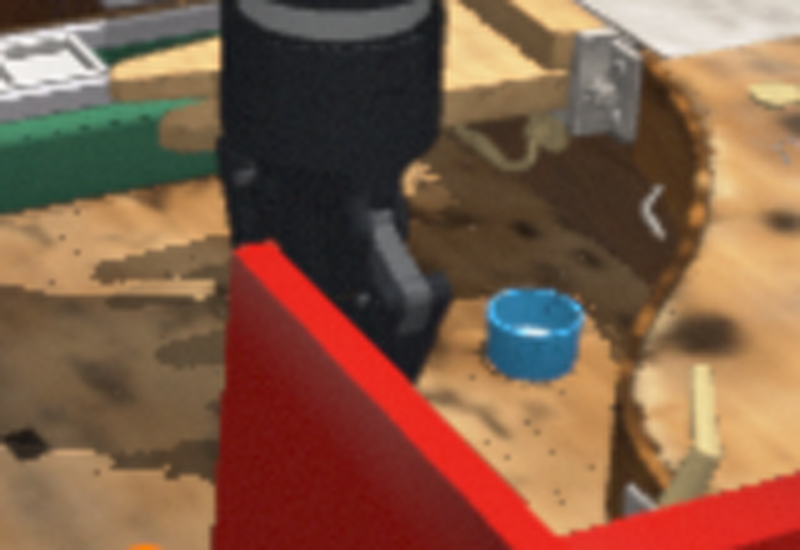

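{"fn": "arm_command", "kwargs": {"motion": "0 0 -1 0 0 0 0.6;0 0 -2 0 0 0 0.6;0 0 -3 0 0 0 0.6;0 0 -3 0 0 0 0.6;0 0 -3 0 0 0 0.6;0 0 -3 0 0 0 0.6"}}

```text
clock: 25.33
eef_pos: [509.6, -136.2, 160.0]
eef_rot: [-180.0, 0.1, -179.9]
wrist_force: [1.0, -1.4, -1.0]
width: 0.327
gripper_force: 29.7
```

Run:
```python
from h import *
im=cv2.imread('pics/t4.png').astype(int)
K=lambda u,v:(195+(u+.5)/3.333-.5,140+(v+.5)/3.333-.5)
# brightness profile along tray centre line
a=np.array([196,245.]);b=np.array([216,392.])
n=75
prof=[]
for t in np.linspace(0,1,n):
    p=a+(b-a)*t; l=np.mean([im[int(p[1]),int(p[0])+k].mean() for k in range(-14,15)]); w=at_z('top',*K(*p),52)
    prof.append((round(w[0],0),int(l)))
print(prof)
for v in(275,315,365):
    row=im[v,140:270].mean(1); print(v,[(140+i,int(x)) for i,x in enumerate(row)][::4])
    print([at_z('top',*K(u,v),50).round(1)[:2].tolist() for u in (175,200,235)])
```

```text
[(np.float64(528.0), 180), (np.float64(526.0), 181), (np.float64(524.0), 184), (np.float64(523.0), 194), (np.float64(521.0), 202), (np.float64(520.0), 205), (np.float64(518.0), 206), (np.float64(516.0), 206), (np.float64(515.0), 206), (np.float64(513.0), 206), (np.float64(511.0), 206), (np.float64(510.0), 206), (np.float64(508.0), 206), (np.float64(507.0), 206), (np.float64(505.0), 207), (np.float64(503.0), 207), (np.float64(502.0), 207), (np.float64(500.0), 207), (np.float64(499.0), 208), (np.float64(497.0), 208), (np.float64(496.0), 209), (np.float64(494.0), 208), (np.float64(492.0), 207), (np.float64(491.0), 201), (np.float64(489.0), 194), (np.float64(488.0), 186), (np.float64(486.0), 193), (np.float64(484.0), 203), (np.float64(483.0), 208), (np.float64(481.0), 210), (np.float64(480.0), 211), (np.float64(478.0), 210), (np.float64(476.0), 211), (np.float64(475.0), 211), (np.float64(473.0), 211), (np.float64(472.0), 211), (np.float64(470.0), 211), (np.float64(469.0), 212), (np.float64(467.0), 212), (np.float64(465.0), 212), (np.float64(464.0), 212), (np.float64(462.0), 212), (np.flo
[... 1484 characters left out ...]
210), (204, 212), (208, 213), (212, 211), (216, 212), (220, 212), (224, 211), (228, 212), (232, 210), (236, 189), (240, 152), (244, 178), (248, 193), (252, 144), (256, 104), (260, 99), (264, 93), (268, 75)]
[[475.5, 162.9], [472.4, 143.6], [467.9, 116.6]]
365 [(140, 115), (144, 113), (148, 112), (152, 111), (156, 106), (160, 94), (164, 91), (168, 95), (172, 145), (176, 192), (180, 168), (184, 143), (188, 189), (192, 189), (196, 208), (200, 214), (204, 213), (208, 213), (212, 213), (216, 213), (220, 213), (224, 213), (228, 212), (232, 211), (236, 212), (240, 204), (244, 180), (248, 152), (252, 188), (256, 184), (260, 128), (264, 70), (268, 58)]
[[436.9, 167.7], [433.8, 148.6], [429.4, 121.9]]
```

The grip along y leaves x uncentred by up to 2 mm, and the pocket clearance in x is only ±2 mm. I'll set the pendant down, centre it with a grip along x, then regrip along y.

{"fn": "arm_command", "kwargs": {"motion": "0 0 3 0 0 0 0.6;0 0 3 0 0 0 0.6;0 0 3 0 0 0 0.6;0 0 3 0 0 0 0.6;0 0 2 0 0 0 0.6;0 0 1 0 0 0 0.6;0 0 0.05 0 0 0 0.6;0 0 0 0 0 0 0.6"}}

```text
clock: 26.0
eef_pos: [510.0, -136.4, 7.3]
eef_rot: [-180.0, 0.0, -179.9]
wrist_force: [0.4, -0.7, -0.0]
width: 0.324
gripper_force: 39.1
```

{"fn": "arm_command", "kwargs": {"motion": "0 0 0 0 0 0 -0.2;0 0 0 0 0 0 -0.2;0 0 0 0 0 0.12 -0.2;0 0 0 0 0 0.12 -0.2;0 0 0 0 0 0.12 -0.2;0 0 0 0 0 0.12 -0.2;0 0 0 0 0 0.12 -0.2;0 0 0 0 0 0.12 -0.2"}}

```text
clock: 26.67
eef_pos: [510.2, -136.5, 7.5]
eef_rot: [180.0, 0.1, 138.5]
wrist_force: [0.1, -0.3, -0.1]
width: 0.6
gripper_force: 0.0
```

{"fn": "arm_command", "kwargs": {"motion": "0 0 0 0 0 0.12 -0.2;0 0 0 0 0 0.12 -0.2;0 0 0 0 0 0.12 -0.2;0 0 0 0 0 0.12 -0.2;0 0 0 0 0 0.12 -0.2;0 0 0 0 0 0.12 -0.2;0 0 0 0 0 0.12 -0.2;0 0 0 0 0 0 -0.2"}}

```text
clock: 27.33
eef_pos: [510.2, -136.5, 7.4]
eef_rot: [179.9, 0.0, 90.4]
wrist_force: [0.5, -1.0, -0.5]
width: 0.602
gripper_force: 0.0
```

{"fn": "arm_command", "kwargs": {"motion": "0 0 0 0 0 0 0.6;0 0 0 0 0 0 0.6;0 0 0 0 0 0 0.6;0 0 0 0 0 0 0.6;0 0 0 0 0 0 0.6"}}

```text
clock: 27.75
eef_pos: [510.0, -136.4, 7.2]
eef_rot: [180.0, 0.0, 90.9]
wrist_force: [-1.6, 1.2, 6.2]
width: 0.331
gripper_force: 29.1
```

{"fn": "arm_command", "kwargs": {"motion": "0 0 0 0 0 0 -0.2;0 0 0 0 0 0 -0.2;0 0 0 0 0 -0.12 -0.2;0 0 0 0 0 -0.12 -0.2;0 0 0 0 0 -0.12 -0.2;0 0 0 0 0 -0.12 -0.2;0 0 0 0 0 -0.12 -0.2;0 0 0 0 0 -0.12 -0.2"}}

```text
clock: 28.42
eef_pos: [509.6, -136.2, 6.4]
eef_rot: [-180.0, -0.0, 132.4]
wrist_force: [0.0, 0.9, -0.7]
width: 0.602
gripper_force: 0.0
```

{"fn": "arm_command", "kwargs": {"motion": "0 0 0 0 0 -0.12 -0.2;0 0 0 0 0 -0.12 -0.2;0 0 0 0 0 -0.12 -0.2;0 0 0 0 0 -0.12 -0.2;0 0 0 0 0 -0.12 -0.2;0 0 0 0 0 -0.12 -0.2;0 0 0 0 0 -0.12 -0.2;0 0 0 0 0 0 -0.2"}}

```text
clock: 29.08
eef_pos: [509.6, -136.2, 6.4]
eef_rot: [180.0, -0.0, -179.5]
wrist_force: [-0.8, -0.0, -0.1]
width: 0.601
gripper_force: 0.0
```

{"fn": "arm_command", "kwargs": {"motion": "0 0 0 0 0 0 0.6;0 0 0 0 0 0 0.6;0 0 0 0 0 0 0.6;0 0 0 0 0 0 0.6;0 0 0 0 0 0 0.6", "grip_force": 40}}

```text
clock: 29.5
eef_pos: [509.7, -136.3, 6.7]
eef_rot: [-180.0, 0.0, -180.0]
wrist_force: [-1.4, 0.9, 5.3]
width: 0.328
gripper_force: 39.2
```

{"fn": "arm_command", "kwargs": {"motion": "0 0 -1 0 0 0 0.6;0 0 -2 0 0 0 0.6;0 0 -3 0 0 0 0.6;0 0 -3 0 0 0 0.6;0 0 -3 0 0 0 0.6;0 0 -3 0 0 0 0.6;0 0 0 0 0 0 0.6"}}

```text
clock: 30.08
eef_pos: [512.6, -137.4, 162.6]
eef_rot: [-179.8, 0.5, -179.9]
wrist_force: [1.5, -0.0, 0.1]
width: 0.322
gripper_force: 39.5
```

{"fn": "arm_command", "kwargs": {"motion": "0.39 2.74 0 0 0 0 0.6;0.39 2.74 0 0 0 0 0.6;0.39 2.74 0 0 0 0 0.6;0.39 2.74 0 0 0 0 0.6;0.39 2.74 0 0 0 0 0.6;0.39 2.74 0 0 0 0 0.6;0.39 2.74 0 0 0 0 0.6;0.39 2.74 0 0 0 0 0.6"}}

```text
clock: 30.75
eef_pos: [477.5, 84.1, 156.7]
eef_rot: [180.0, 0.0, -179.9]
wrist_force: [0.9, -0.2, -0.6]
width: 0.325
gripper_force: 39.6
```

{"fn": "arm_command", "kwargs": {"motion": "0.39 2.74 0 0 0 0 0.6;0.39 2.74 0 0 0 0 0.6;0 0 3 0 0 0 0.6;0 0 3 0 0 0 0.6;0 0 0 0 0 0 0.6;0 0 0 0 0 0 0.6;0 0 0 0 0 0 0.6"}}

```text
clock: 31.33
eef_pos: [470.6, 137.5, 97.7]
eef_rot: [180.0, 0.0, -179.9]
wrist_force: [0.1, -0.5, -0.2]
width: 0.319
gripper_force: 39.7
```

{"fn": "arm_command", "kwargs": {"motion": "0 0 2.5 0 0 0 0.6;0 0 1 0 0 0 0.6;0 0 0 0 0 0 0.6;0 0 0.5 0 0 0 0.6;0 0 0.4 0 0 0 0.6;0 0 0 0 0 0 0.6;0 0 0 0 0 0 0.6"}}

```text
clock: 31.92
eef_pos: [470.5, 137.7, 53.1]
eef_rot: [180.0, 0.0, -179.9]
wrist_force: [-0.9, 0.8, -1.2]
width: 0.323
gripper_force: 39.7
```

{"fn": "arm_command", "kwargs": {"motion": "0 0 0.05 0 0 0 0.6;0 0 0 0 0 0 0;0 0 0 0 0 0 -0.2;0 0 0 0 0 0 -0.2;0 0 -1 0 0 0 -0.2;0 0 -3 0 0 0 -0.2;0 0 -3 0 0 0 -0.2;0 0 -3 0 0 0 -0.2"}}

```text
clock: 32.58
eef_pos: [469.6, 137.6, 153.1]
eef_rot: [-180.0, -0.0, -179.9]
wrist_force: [0.5, -0.0, -0.3]
width: 0.6
gripper_force: 0.0
```

{"fn": "arm_command", "kwargs": {"motion": "0 0 -3 0 0 0 -0.2;0 0 -3 0 0 0 -0.2;3.5 2.5 0 0 0 0 -0.2;3.5 2.5 0 0 0 0 -0.2;3.5 2.5 0 0 0 0 -0.2;3 2.5 0 0 0 0 -0.2;0 0 0 0 0 0 -0.2"}}

```text
clock: 33.17
eef_pos: [333.0, 237.6, 212.1]
eef_rot: [179.9, -0.1, -179.6]
wrist_force: [0.4, 0.3, -0.2]
width: 0.601
gripper_force: 0.0
```

```bash
cat > tray.py <<'E'
from h import *
import sys
s=get_state();print(s['eef_pos'].round(1))
im,d=snap('top',sys.argv[1] if len(sys.argv)>1 else None,crop=(235,170,305,270),k=6);P=cloud('top',im,d);X,Y,Z=P[...,0],P[...,1],P[...,2]
m=(X>405)&(X<545)&(Y>105)&(Y<165)&(Z>56)&(Z<80)
n,L,st,_=cv2.connectedComponentsWithStats(m.astype(np.uint8))
for i in range(1,n):
    Q=P[L==i]; print('obj',st[i,4],np.round(circ(Q)[0],1),round(circ(Q)[1],1),Q[:,2].round().min(),Q[:,2].max().round(1),'bodytop',np.median(Q[Q[:,2]<65][:,2]).round(1))
E
python3 pend.py; python3 tray.py
```

```text
[333.  237.6 212.1] [ 1.799e+02 -1.000e-01 -1.796e+02] 0.601
white 71 [ 447.1 -253.3] 15.2 [ 446.1 -251.8   16.1]
orange 93 [ 530.1 -243.1]
orange 96 [ 422.2 -186.8]
ring -0.02
[335.6 236.6 212.3]
obj 1 [535.4 107.1] 0.0 57.0 56.8 bodytop 56.8
obj 1 [532.1 146.1] 0.0 80.0 79.7 bodytop nan
obj 1 [527.3 139.9] 0.0 57.0 56.6 bodytop 56.6
obj 1 [526.4 150.6] 0.0 56.0 56.0 bodytop 56.0
obj 1 [516.6 157. ] 0.0 57.0 56.8 bodytop 56.8
obj 1 [490.9 115.5] 0.0 59.0 58.6 bodytop 58.6
obj 1 [492.5 107.7] 0.0 57.0 56.6 bodytop 56.6
obj 1 [493.8 165. ] 0.0 58.0 57.6 bodytop 57.6
obj 103 [470.9 139.1] 14.8 57.0 71.7 bodytop 61.8
obj 1 [480.8 117.1] 0.0 57.0 56.7 bodytop 56.7
obj 2 [483.3 156.1] 1.3 56.0 56.5 bodytop 56.5
obj 1 [470.9 105.3] 0.0 57.0 56.9 bodytop 56.9
obj 1 [458.2 156.4] 0.0 58.0 57.7 bodytop 57.7
obj 1 [453.7 144.2] 0.0 57.0 56.5 bodytop 56.5
obj 1 [443.6 114.4] 0.0 56.0 56.1 bodytop 56.1
obj 1 [427.1 108.9] 0.0 56.0 56.0 bodytop 56.0
obj 1 [415.7 133.7] 0.0 56.0 56.2 bodytop 56.2
obj 1 [414.4 157.1] 0.0 56.0 56.2 bodytop 56.2
obj 1 [406.1 129.8] 0.0 76.0 75.8 bodytop nan
  return _methods._mean(a, axis=axis, dtype=dtype,
  ret = ret.dtype.type(ret / rcount)
```

{"fn": "arm_command", "kwargs": {"motion": "0 0 0 0 0 0.12 -0.2;0 0 0 0 0 0.12 -0.2;0 0 0 0 0 0.12 -0.2;0 0 0 0 0 0.12 -0.2;0 0 0 0 0 0.12 -0.2;0 0 0 0 0 0.12 -0.2;0 0 0 0 0 0.12 -0.2"}}

```text
clock: 33.85
eef_pos: [339.3, 234.3, 212.0]
eef_rot: [180.0, 0.0, 131.6]
wrist_force: [-0.0, -0.1, -0.3]
width: 0.602
gripper_force: 0.0
```

{"fn": "arm_command", "kwargs": {"motion": "0 0 0 0 0 0.12 -0.2;0 0 0 0 0 0.12 -0.2;0 0 0 0 0 0.12 -0.2;0 0 0 0 0 0.12 -0.2;0 0 0 0 0 0.12 -0.2;0 0 0 0 0 0.125 -0.2;0 0 0 0 0 0.012 -0.2"}}

```text
clock: 34.43
eef_pos: [339.2, 234.4, 212.0]
eef_rot: [180.0, 0.0, 89.3]
wrist_force: [0.4, -0.7, -0.5]
width: 0.598
gripper_force: 0.0
```

{"fn": "arm_command", "kwargs": {"motion": "-3.26 0.74 0 0 0 0 -0.2;-3.26 0.74 0 0 0 0 -0.2;-3.26 0.74 0 0 0 0 -0.2;-3.26 0.74 0 0 0 0 -0.2;-3.26 0.74 0 0 0 0 -0.2;-3.26 0.74 0 0 0 0 -0.2;-3.26 0.74 0 0 0 0 -0.2;-3.26 0.74 0 0 0 0 -0.2"}}

```text
clock: 35.1
eef_pos: [396.7, -28.6, 212.2]
eef_rot: [180.0, 0.0, 89.9]
wrist_force: [0.5, 0.3, -0.3]
width: 0.597
gripper_force: 0.0
```

{"fn": "arm_command", "kwargs": {"motion": "-3.26 0.74 0 0 0 0 -0.2;-3.26 0.74 0 0 0 0 -0.2;-3.26 0.74 0 0 0 0 -0.2;-3.26 0.74 0 0 0 0 -0.2;-3.26 0.74 0 0 0 0 -0.2;-3.26 0.74 0 0 0 0 -0.2;-3.26 0.74 0 0 0 0 -0.2;0 0 0 0 0 0 -0.2"}}

```text
clock: 35.77
eef_pos: [448.2, -260.9, 211.6]
eef_rot: [179.9, 0.2, 89.7]
wrist_force: [-0.7, 0.8, -0.5]
width: 0.6
gripper_force: 0.0
```

{"fn": "arm_command", "kwargs": {"motion": "0 0 3 0 0 0 -0.2;0 0 3 0 0 0 -0.2;0 0 0 0 0 0 -0.2;0 0 0 0 0 0 -0.2"}}

```text
clock: 36.1
eef_pos: [446.1, -254.2, 151.3]
eef_rot: [-179.8, -0.1, 89.9]
wrist_force: [0.2, 0.9, 0.6]
width: 0.598
gripper_force: 0.0
```

{"fn": "arm_command", "kwargs": {"motion": "0.15 0 3 0 0 0 -0.2;0 0 3 0 0 0 -0.2;0 0 3 0 0 0 -0.2;0 0 3 0 0 0 -0.2;0 0 1.5 0 0 0 -0.2;0 0 0.95 0 0 0 -0.2;0 0 0 0 0 0 -0.2;0 0 0 0 0 0 -0.2"}}

```text
clock: 36.77
eef_pos: [448.1, -253.7, 8.8]
eef_rot: [179.9, 0.1, 89.8]
wrist_force: [0.7, -0.4, 0.4]
width: 0.6
gripper_force: 0.0
```

{"fn": "arm_command", "kwargs": {"motion": "0 0 0 0 0 0 0.6;0 0 0 0 0 0 0.6;0 0 0 0 0 0 0.6;0 0 0 0 0 0 0.6;0 0 0 0 0 0 0.6", "grip_force": 30}}

```text
clock: 37.18
eef_pos: [448.4, -253.8, 9.3]
eef_rot: [179.9, 0.1, 89.8]
wrist_force: [-1.7, 1.1, 7.6]
width: 0.328
gripper_force: 29.0
```

{"fn": "arm_command", "kwargs": {"motion": "0 0 0 0 0 0 -0.2;0 0 0 0 0 0 -0.2;0 0 0 0 0 -0.12 -0.2;0 0 0 0 0 -0.12 -0.2;0 0 0 0 0 -0.12 -0.2;0 0 0 0 0 -0.12 -0.2;0 0 0 0 0 -0.12 -0.2;0 0 0 0 0 -0.12 -0.2"}}

```text
clock: 37.85
eef_pos: [447.3, -253.0, 7.8]
eef_rot: [180.0, 0.0, 131.4]
wrist_force: [0.1, 0.1, -0.6]
width: 0.601
gripper_force: 0.0
```

{"fn": "arm_command", "kwargs": {"motion": "0 0 0 0 0 -0.12 -0.2;0 0 0 0 0 -0.12 -0.2;0 0 0 0 0 -0.12 -0.2;0 0 0 0 0 -0.12 -0.2;0 0 0 0 0 -0.12 -0.2;0 0 0 0 0 -0.12 -0.2;0 0 0 0 0 -0.125 -0.2;0 0 0 0 0 0 -0.2"}}

```text
clock: 38.52
eef_pos: [447.3, -253.0, 7.8]
eef_rot: [-180.0, 0.0, 179.8]
wrist_force: [-0.3, 0.4, -0.1]
width: 0.598
gripper_force: 0.0
```

{"fn": "arm_command", "kwargs": {"motion": "0 0 0 0 0 0 0.6;0 0 0 0 0 0 0.6;0 0 0 0 0 0 0.6;0 0 0 0 0 0 0.6;0 0 0 0 0 0 0.6", "grip_force": 40}}

```text
clock: 38.93
eef_pos: [447.3, -253.0, 7.9]
eef_rot: [-180.0, 0.0, 179.2]
wrist_force: [-1.8, 2.5, 5.4]
width: 0.328
gripper_force: 39.0
```

{"fn": "arm_command", "kwargs": {"motion": "0 0 -1 0 0 0 0.6;0 0 -2 0 0 0 0.6;0 0 -3 0 0 0 0.6;0 0 -3 0 0 0 0.6;0 0 -3 0 0 0 0.6;0 0 -3 0 0 0 0.6;0 0 0 0 0 0 0.6"}}

```text
clock: 39.52
eef_pos: [449.6, -254.7, 163.6]
eef_rot: [-179.7, 0.4, 179.3]
wrist_force: [0.9, -2.1, 0.5]
width: 0.327
gripper_force: 39.6
```

{"fn": "arm_command", "kwargs": {"motion": "0.13 3.25 0 0 0 0 0.6;0.13 3.25 0 0 0 0 0.6;0.13 3.25 0 0 0 0 0.6;0.13 3.25 0 0 0 0 0.6;0.13 3.25 0 0 0 0 0.6;0.13 3.25 0 0 0 0 0.6;0.13 3.25 0 0 0 0 0.6;0.13 3.25 0 0 0 0 0.6"}}

```text
clock: 40.18
eef_pos: [438.8, 8.7, 157.8]
eef_rot: [-180.0, 0.0, 179.3]
wrist_force: [0.8, -0.6, -1.6]
width: 0.326
gripper_force: 39.7
```

{"fn": "arm_command", "kwargs": {"motion": "0.13 3.25 0 0 0 0 0.6;0.13 3.25 0 0 0 0 0.6;0.13 3.25 0 0 0 0 0.6;0.13 3.25 0 0 0 0 0.6;0 0 0 0 0 0 0.6;0 0 0 0 0 0 0.6;0 0 0 0 0 0 0.6"}}

```text
clock: 40.77
eef_pos: [435.2, 137.1, 157.5]
eef_rot: [-180.0, -0.0, 179.4]
wrist_force: [0.0, 0.1, -1.1]
width: 0.324
gripper_force: 39.8
```

{"fn": "arm_command", "kwargs": {"motion": "0.32 0 0 0 0 0 0.6;0 0 3 0 0 0 0.6;0 0 3 0 0 0 0.6;0 0 2 0 0 0 0.6;0 0 1.3 0 0 0 0.6;0 0 0 0 0 0 0.6;0 0 0 0 0 0 0.6;0 0 0 0 0 0 0.6"}}

```text
clock: 41.43
eef_pos: [432.8, 136.7, 65.4]
eef_rot: [180.0, 0.1, 179.4]
wrist_force: [0.4, 0.6, -0.5]
width: 0.322
gripper_force: 39.8
```

{"fn": "arm_command", "kwargs": {"motion": "0.1 0 0 0 0 0 0.6;0 0 0.5 0 0 0 0.6;0 0 0.4 0 0 0 0.6;0 0 0.2 0 0 0 0.6;0 0 0 0 0 0 0.6;0 0 0 0 0 0 0.6"}}

```text
clock: 41.93
eef_pos: [431.6, 137.3, 53.5]
eef_rot: [-180.0, 0.0, 179.4]
wrist_force: [1.9, 0.0, -0.9]
width: 0.323
gripper_force: 39.9
```

{"fn": "arm_command", "kwargs": {"motion": "0 0 0 0 0 0 0;0 0 0 0 0 0 -0.2;0 0 0 0 0 0 -0.2;0 0 0 0 0 0 -0.2;0 0 -1 0 0 0 -0.2;0 0 -3 0 0 0 -0.2;0 0 -3 0 0 0 -0.2;0 0 -3 0 0 0 -0.2"}}

```text
clock: 42.6
eef_pos: [430.6, 137.2, 154.5]
eef_rot: [-180.0, -0.1, 179.4]
wrist_force: [0.7, 0.2, -1.0]
width: 0.599
gripper_force: 0.0
```

{"fn": "arm_command", "kwargs": {"motion": "0 0 -3 0 0 0 -0.2;2.5 2.5 -2 0 0 0 -0.2;2.5 2.5 0 0 0 0 -0.2;2.5 2.5 0 0 0 0 -0.2;2.5 2.5 0 0 0 0 -0.2;0 0 0 0 0 0 -0.2"}}

```text
clock: 43.1
eef_pos: [328.0, 241.0, 203.6]
eef_rot: [179.9, -0.1, 179.7]
wrist_force: [0.4, -0.5, 0.1]
width: 0.601
gripper_force: 0.0
```

```bash
python3 tray.py t5.png 2>/dev/null | awk '$2!=1'; python3 pend.py
```

```text
[328.  241.  203.6]
obj 102 [471.1 139.1] 14.8 57.0 73.2 bodytop 61.9
obj 2 [467.3 107.2] 1.9 57.0 56.8 bodytop 56.7
obj 107 [432.7 138.2] 14.6 56.0 72.5 bodytop 61.6
[330.1 239.8 203.6] [180.   -0.  179.7] 0.598
orange 94 [ 530.5 -243.8]
orange 97 [ 422.1 -186.7]
ring -0.018
```

View pics/t5.png

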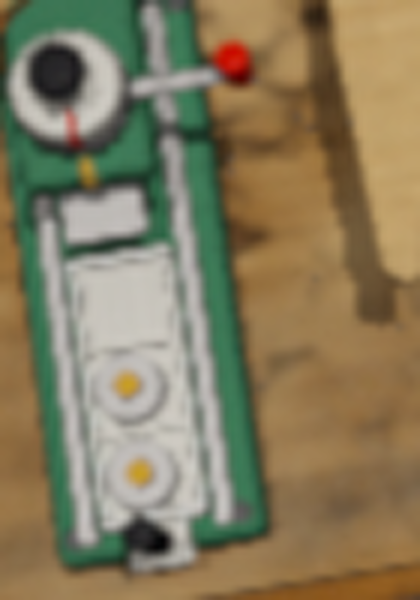

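Both pendants are in their pockets, studs up, at crop (127,385) and (140,472). Body tops measure 61.8 mm, so they are seated. The third pocket is empty because no third pendant exists. Next: the tray handle at (148,536).

{"fn": "arm_command", "kwargs": {"motion": "-1.83 -2.59 0 0 0 0 -0.2;-1.83 -2.59 0 0 0 0 -0.2;-1.83 -2.59 0 0 0 0 -0.2;-1.83 -2.59 0 0 0 0 -0.2;0 0 2 0 0 0 -0.2;0 0 0 0 0 0 -0.2;0 0 0 0 0 0 -0.2"}}

```text
clock: 43.78
eef_pos: [403.8, 132.9, 182.9]
eef_rot: [-180.0, -0.2, 179.3]
wrist_force: [-0.5, 0.1, 0.5]
width: 0.602
gripper_force: 0.0
```

{"fn": "arm_command", "kwargs": {"motion": "0 0.35 3 0 0 0 -0.2;0 0 3 0 0 0 -0.2;0 0 2 0 0 0 -0.2;0 0 1.1 0 0 0 -0.2;0 0 0 0 0 0 -0.2;0 0 0 0 0 0 -0.2"}}

```text
clock: 44.28
eef_pos: [404.2, 137.8, 93.0]
eef_rot: [-180.0, -0.0, 179.5]
wrist_force: [-0.7, 0.2, 1.2]
width: 0.604
gripper_force: 0.0
```

{"fn": "arm_command", "kwargs": {"motion": "0 0 0 0 0 0 0.8;0 0 0 0 0 0 0.8;0 0 0 0 0 0 0.8;0 0 0 0 0 0 0.8;0 0 0 0 0 0 0.8;0 0 0 0 0 0 0.8", "grip_force": 50}}

```text
clock: 44.78
eef_pos: [405.4, 135.4, 93.7]
eef_rot: [-179.7, 0.1, 179.4]
wrist_force: [-0.6, -13.1, 10.3]
width: 0.151
gripper_force: 48.7
```

{"fn": "arm_command", "kwargs": {"motion": "0 -0.2 0 0 0 0 0.8;-0.3 0 0 0 0 0 0.8;-0.6 0 0 0 0 0 0.8;-0.8 0 0 0 0 0 0.8;-0.8 0 0 0 0 0 0.8;-0.8 0 0 0 0 0 0.8;-0.8 0 0 0 0 0 0.8;-0.8 0 0 0 0 0 0.8"}}

```text
clock: 45.45
eef_pos: [454.4, 135.3, 93.8]
eef_rot: [179.9, 0.1, 179.5]
wrist_force: [-2.2, 2.7, 8.1]
width: 0.155
gripper_force: 48.9
```

{"fn": "arm_command", "kwargs": {"motion": "-0.8 0 0 0 0 0 0.8;-0.8 0 0 0 0 0 0.8;-0.8 0 0 0 0 0 0.8;-0.8 0 0 0 0 0 0.8;-0.8 0 0 0 0 0 0.8;-0.8 0 0 0 0 0 0.8;-0.6 0 0 0 0 0 0.8;-0.3 0 0 0 0 0 0.8"}}

```text
clock: 46.12
eef_pos: [511.9, 135.5, 93.8]
eef_rot: [179.9, 0.1, 179.5]
wrist_force: [-1.1, 5.6, 6.9]
width: 0.151
gripper_force: 48.9
```

{"fn": "arm_command", "kwargs": {"motion": "-0.3 0 0 0 0 0 0.8;-0.2 0 0 0 0 0 0.8;0 0 0 0 0 0 0.8;0 0 0 0 0 0 0.8"}}

```text
clock: 46.45
eef_pos: [516.8, 135.5, 93.8]
eef_rot: [179.9, 0.2, 179.5]
wrist_force: [1.4, 5.9, 3.4]
width: 0.151
gripper_force: 48.7
```

{"fn": "arm_command", "kwargs": {"motion": "-0.15 0 0 0 0 0 0.8;-0.1 0 0 0 0 0 0.8;0 0 0 0 0 0 0.8;0 0 0 0 0 0 0.8"}}

```text
clock: 46.78
eef_pos: [517.1, 135.5, 93.8]
eef_rot: [179.9, -0.0, 179.5]
wrist_force: [-7.7, 5.3, 11.5]
width: 0.151
gripper_force: 49.5
```

{"fn": "arm_command", "kwargs": {"motion": "0 0 0 0 0 0 -0.2;0 0 0 0 0 0 -0.2;0 0 0 0 0 0 -0.2;0 0 0 0 0 0 -0.2;0 0 -3 0 0 0 -0.2;0 0 -3 0 0 0 -0.2;0 0 -3 0 0 0 -0.2;0 0 -3 0 0 0 -0.2"}}

```text
clock: 47.45
eef_pos: [517.7, 134.1, 213.9]
eef_rot: [-180.0, -0.0, 179.4]
wrist_force: [1.3, -0.3, 0.0]
width: 0.597
gripper_force: 0.0
```

{"fn": "arm_command", "kwargs": {"motion": "0 0 0 0 0 0 1;-2.2 0 0 0 0 0 1;-2.2 0 0 0 0 0 1;-2 0 0 0 0 0 1;0 0 0 0 0 0 1;0 0 0 0 0 0 1;0 0 0 0 0 0 1;0 0 0 0 0 0 1", "grip_force": 30}}

```text
clock: 48.12
eef_pos: [581.0, 133.7, 212.3]
eef_rot: [-180.0, -0.1, 179.4]
wrist_force: [0.0, 0.3, 0.3]
width: -0.003
gripper_force: 0.0
```

{"fn": "arm_command", "kwargs": {"motion": "-0.23 0.34 0 0 0 0 1;0 0 2 0 0 0 1;0 0 1 0 0 0 1;0 0 0.3 0 0 0 1;0 0 0 0 0 0 1;0 0 0 0 0 0 1"}}

```text
clock: 48.62
eef_pos: [584.2, 137.1, 179.8]
eef_rot: [-180.0, -0.0, 179.4]
wrist_force: [0.2, 0.1, 0.0]
width: 0.001
gripper_force: 0.0
```

{"fn": "arm_command", "kwargs": {"motion": "0 0 0.3 0 0 0 1;0 0 0.3 0 0 0 1;0 0 0.2 0 0 0 1;0 0 0.2 0 0 0 1;0 0 0.2 0 0 0 1;0 0 0 0 0 0 1;0 0 0 0 0 0 1"}}

```text
clock: 49.2
eef_pos: [584.8, 137.1, 167.9]
eef_rot: [180.0, 0.1, 179.4]
wrist_force: [2.3, 0.9, 4.7]
width: -0.003
gripper_force: 2.4
```

{"fn": "arm_command", "kwargs": {"motion": "0 0 0.2 0 0 0 1;0 0 0.2 0 0 0 1;0 0 0 0 0 0 1;0 0 0 0 0 0 1"}}

```text
clock: 49.53
eef_pos: [584.9, 137.1, 164.2]
eef_rot: [180.0, 0.1, 179.4]
wrist_force: [0.9, -0.0, 8.0]
width: -0.003
gripper_force: 3.7
```

{"fn": "arm_command", "kwargs": {"motion": "0 0 0.15 0 0 0 1;0 0 0 0 0 0 1;0 0 0 0 0 0 1"}}

```text
clock: 49.78
eef_pos: [584.9, 137.1, 162.9]
eef_rot: [180.0, 0.1, 179.4]
wrist_force: [1.0, 0.5, 8.8]
width: 0.001
gripper_force: 4.5
```

{"fn": "arm_command", "kwargs": {"motion": "0 0 0.15 0 0 0 1;0 0 0 0 0 0 1;0 0 0 0 0 0 1"}}

```text
clock: 50.03
eef_pos: [585.0, 137.2, 162.6]
eef_rot: [180.0, 0.2, 179.4]
wrist_force: [-3.1, -0.6, 19.8]
width: -0.001
gripper_force: 10.0
```

{"fn": "arm_command", "kwargs": {"motion": "0 0 0.07 0 0 0 1;0 0 0 0 0 0 1;0 0 0 0 0 0 1;0 0 0 0 0 0 1"}}

```text
clock: 50.37
eef_pos: [585.1, 137.1, 162.5]
eef_rot: [180.0, 0.2, 179.4]
wrist_force: [-5.4, -1.0, 26.2]
width: -0.0
gripper_force: 12.7
```

{"fn": "arm_command", "kwargs": {"motion": "0 0 -0.3 0 0 0 1;0 0 -0.5 0 0 0 1;0 0 -0.8 0 0 0 1;0 0 -1 0 0 0 1;0 0 -2 0 0 0 1;0 0 -2 0 0 0 1;0 0 0 0 0 0 -0.2;0 0 0 0 0 0 -0.2"}}

```text
clock: 51.03
eef_pos: [584.4, 137.1, 226.8]
eef_rot: [180.0, 0.1, 179.4]
wrist_force: [-0.8, -0.4, 0.8]
width: 0.272
gripper_force: 0.0
```

{"fn": "arm_command", "kwargs": {"motion": "2.3 -0.05 0 0 0 0 -0.2;2.3 -0.05 0 0 0 0 -0.2;2.2 -0.05 0 0 0 0 -0.2;0 0 0 0 0 0 -0.2;0 0 0 0 0 0 -0.2;0 0 0 0 0 0 -0.2;0 0 0 0 0 0 -0.2"}}

```text
clock: 51.62
eef_pos: [516.9, 136.2, 225.4]
eef_rot: [-180.0, -0.0, 179.4]
wrist_force: [0.6, -0.5, 0.2]
width: 0.598
gripper_force: 0.0
```

Run:
```python
from h import *
im,d=snap('side');P=cloud('side',im,d);X,Y,Z=P[...,0],P[...,1],P[...,2]
m=(X>490)&(X<535)&(Y>115)&(Y<160)&(Z>75)&(Z<116); print(m.sum(),P[m].mean(0) if m.any() else 0)
m=(X>560)&(X<605)&(Y>115)&(Y<160)&(Z>160)&(Z<186); print('head',m.sum(),P[m][:,2].max() if m.any() else 0)
```

```text
137 [517.84764392 131.01074936  93.99750901]
head 75 178.11729240488097
```

{"fn": "arm_command", "kwargs": {"motion": "0 0 3 0 0 0 -0.2;0 0 3 0 0 0 -0.2;0 0 3 0 0 0 -0.2;0 0 2.5 0 0 0 -0.2;0 0 1.6 0 0 0 -0.2;0 -0.05 0 0 0 0 -0.2;0 0 0 0 0 0 -0.2"}}

```text
clock: 52.25
eef_pos: [516.1, 135.5, 94.3]
eef_rot: [-180.0, -0.1, 179.4]
wrist_force: [0.8, 0.2, 0.6]
width: 0.601
gripper_force: 0.0
```

{"fn": "arm_command", "kwargs": {"motion": "0 0 0 0 0 0 0.8;0 0 0 0 0 0 0.8;0 0 0 0 0 0 0.8;0 0 0 0 0 0 0.8;0 0 0 0 0 0 0.8;0 0 0 0 0 0 0.8", "grip_force": 50}}

```text
clock: 52.75
eef_pos: [517.2, 135.6, 96.1]
eef_rot: [-180.0, 0.1, 179.4]
wrist_force: [0.5, -1.5, 5.3]
width: 0.149
gripper_force: 48.7
```

{"fn": "arm_command", "kwargs": {"motion": "0.3 0 0 0 0 0 0.8;0.6 0 0 0 0 0 0.8;0.8 0 0 0 0 0 0.8;0.8 0 0 0 0 0 0.8;0.8 0 0 0 0 0 0.8;0.8 0 0 0 0 0 0.8;0.8 0 0 0 0 0 0.8;0.8 0 0 0 0 0 0.8"}}

```text
clock: 53.42
eef_pos: [460.2, 135.5, 96.1]
eef_rot: [-179.9, 0.2, 179.4]
wrist_force: [2.0, -6.6, 9.9]
width: 0.147
gripper_force: 49.3
```

{"fn": "arm_command", "kwargs": {"motion": "0.8 0 0 0 0 0 0.8;0.8 0 0 0 0 0 0.8;0.8 0 0 0 0 0 0.8;0.8 0 0 0 0 0 0.8;0.8 0 0 0 0 0 0.8;0.6 0 0 0 0 0 0.8;0.5 0 0 0 0 0 0.8;0 0 0 0 0 0 0.8"}}

```text
clock: 54.08
eef_pos: [408.2, 135.3, 96.0]
eef_rot: [-179.8, 0.1, 179.4]
wrist_force: [-1.1, -9.1, 12.7]
width: 0.152
gripper_force: 50.0
```

Nearly out; pulling gently to the stop.

{"fn": "arm_command", "kwargs": {"motion": "0.2 0 0 0 0 0 0.8;0.2 0 0 0 0 0 0.8;0.1 0 0 0 0 0 0.8;0 0 0 0 0 0 0.8;0 0 0 0 0 0 0.8"}}

```text
clock: 54.5
eef_pos: [405.1, 135.3, 96.1]
eef_rot: [-179.8, 0.3, 179.4]
wrist_force: [5.3, -10.6, 8.0]
width: 0.148
gripper_force: 49.1
```

{"fn": "arm_command", "kwargs": {"motion": "0.1 0 0 0 0 0 0.8;0 0 0 0 0 0 0.8;0 0 0 0 0 0 0.8"}}

```text
clock: 54.75
eef_pos: [405.1, 135.3, 96.1]
eef_rot: [-179.8, 0.4, 179.4]
wrist_force: [7.5, -10.0, 4.7]
width: 0.151
gripper_force: 48.8
```

{"fn": "arm_command", "kwargs": {"motion": "0 0 0 0 0 0 0.2;0 0 0 0 0 0 -0.2;0 0 0 0 0 0 -0.2;0 0 0 0 0 0 -0.2;0 0 -2 0 0 0 -0.2;0 0 -3 0 0 0 -0.2;0 0 -3 0 0 0 -0.2;0 0 -3 0 0 0 -0.2"}}

```text
clock: 55.42
eef_pos: [401.4, 136.9, 205.9]
eef_rot: [180.0, -0.1, 179.5]
wrist_force: [0.6, -0.9, 0.8]
width: 0.596
gripper_force: 0.0
```

{"fn": "arm_command", "kwargs": {"motion": "2.5 2.5 0 0 0 0 -0.2;2.5 2.5 0 0 0 0 -0.2;2.5 2.5 0 0 0 0 -0.2;2.5 2.5 0 0 0 0 -0.2;0 0 0 0 0 0 -0.2;0 0 0 0 0 0 -0.2"}}

```text
clock: 55.92
eef_pos: [301.7, 238.8, 204.8]
eef_rot: [180.0, -0.0, 179.7]
wrist_force: [0.8, 0.0, -0.7]
width: 0.595
gripper_force: 0.0
```

```bash
python3 tray.py t6.png 2>/dev/null | awk '$2!=1'; python3 pend.py
python3 - <<'E'
from h import *
z=np.load('last_top.npz');P=cloud('top',z['im'],z['d']);X,Y,Z=P[...,0],P[...,1],P[...,2]
h=(X>360)&(X<450)&(Y>110)&(Y<160)&(Z>100)&(Z<120);print('handle',P[h].mean(0).round(1))
for c in((471,139),(433,138)):
    m=np.hypot(X-c[0],Y-c[1])<4; print('stud top',np.percentile(Z[m],[20,50,80]).round(1))
E
```

```text
[301.7 238.8 204.8]
obj 103 [470.6 139. ] 14.6 57.0 69.9 bodytop 62.0
obj 107 [431.8 138.9] 15.4 57.0 69.1 bodytop 62.1
[302.7 238.2 204.8] [-180.     0.   179.6] 0.599
orange 94 [ 530.2 -243.4]
orange 96 [ 421.8 -186.9]
ring -0.018
handle [403.5 135.9 112.6]
stud top [61.9 65.3 66. ]
stud top [64.6 66.  66.6]
```

View pics/t6.png

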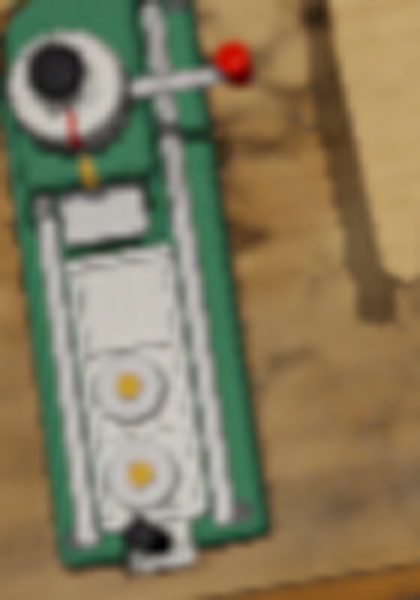

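Both pendants are in their pockets at crop (127,387) and (140,474), stud tops lowered to about 65 mm. The tray is fully out, the lever tight and the red line at the index. Handing in.

```bash
python3 -c "
from station import *
print(hand_in())"
```

```text
the job is handed in; nothing more can be done
None
```

The job is handed in: the adjuster is at its index with the lock ring tight, both pendants found (no third was seen) were pressed by the press to about 65 mm stud-top height, and the tray is fully out with both in their pockets.

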